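# Load the moisture analyser

## Robot

A 6-joint arm with a two-finger parallel gripper is mounted at the origin on the work surface. World frame = base frame: x ahead of the robot, y to its left, z up, the work surface at z = 0. Lengths are in mm, angles in rad, forces in N, time in s.
With the tool pointing down it reaches from about 350 to 950 mm from the base axis. Payload 17.4 kg.
Tool frame: the origin (TCP) lies midway between the tips of the shut fingers; the grasp point (between the pads) lies manip.tcp_to_grasp behind it (manip.tcp_to_grasp is the distance from the TCP to the grasp point, in mm); z points along the fingers, y is the line along which they close (so a half turn about z gives the same grasp; the last joint's range is limited). The gripper opens to 93 mm and grips with 3 to 60 N. Pads are 15 mm wide; open, the fingers measure 128 mm over their backs; the gripper's body (75 mm by 188 mm) begins 65 mm behind the grasp point.
Start: joints at [1.213, 0.116, 1.442, -0, 1.584, -0.038], TCP at [212.212, 640.779, 218.646] pointing down, gripper open.
Joint ranges: [-2.83, 2.83], [-0.83, 2.19], [0.07, 2.5], [-1.14, 4.28], [0.01, 3], [-2.97, 2.97]. Speed limits (rad/s): [1.89, 1.89, 2.22, 3.14, 3.14, 3.14].

## Interface

Orientations are given as a unit quaternion [x, y, z, w].
In Python, from workcell import manip gives the robot as it stands.
- The arm moves only by the tool send_rows, never from a script. Its argument "increments" is a list of rows, each a list of 4 numbers: the shift along the world's x, y, z each as a share of 40 mm, from -1 to 1, then the turn about the world's z as a share of 0.08 rad, from -1 to 1. A call has 1 to 8 rows; each row shifts and turns the commanded pose from where the row before left it; what a row does not reach is not made up. A row lasts 1/12 s, in which the tool goes at most 41.7 mm and 7.16 degrees, less where a joint would pass 70% of its speed; a pose out of reach is approached as far as the arm can. A call with a number of a shift or a turn outside -1 to 1 is refused whole. A call with a gripper value outside its range is refused whole. "gripper" is the closure, from -1 (fully open) to 1 (shut), set as the call begins (left out, the last holds). The fingers move at their own pace and stop on an object; "grip_force" is the grip in N (left out, the last holds). Time passes only in rows, so rows that do not move let the fingers close. It gives the time, the measured TCP pose, the force, the opening and the grip force at its end, in the units of the state.
- manip.state(): the state, without advancing time (a new reading comes with each control period).
- manip.capture(name): name is "side" or "top" or "wrist"; returns a dict with "color" (420x560x3 uint8, red, green, blue), "camera_matrix" (3x3 intrinsics, pixels), "pose" (4x4, takes a point from camera to world coordinates). Camera axes: x right, y up, looking along -z (the intrinsics and any distortion apply to the point x, -y, -z); pixel columns grow to the right and rows downward; lengths in mm; the calibration is good to about 2 mm. A picture is of the moment at which its call begins. There is no depth.
- manip.job_done(): hands the job in; it is judged then, once.
The state is a dict: "clock": time; "joint_pos": joint angles; "joint_velocities": joint speeds; "effort": joint torques, N m; "eef_pos": TCP position; "ee_rot": TCP orientation; "force": force on the tool from outside, world axes, zero at the start; "ft_torque": the same for the moment, N m; "width": finger opening in mm; "gripper_force": force on a finger pad.
Only numpy, scipy, OpenCV 4.12 (cv2) and the standard library are available. Lean on these libraries where they do the work, as an engineer would, in place of code of your own. Each camera call takes 0.05 s, during which the arm holds its last target. There are 200 camera calls.

## Task

Load the open moisture analyser: lift the red-handled sample cup off its black stand and pour all six blue pellets into the analyser's round pan, without spilling any onto the bench. Stand the empty cup upright wholly on the green mat and let go of it, and shut the analyser's hood fully. Leave the other things on the bench where they are.

Things in the scene. Friction and masses are not known exactly. Their poses are not given: they have to be found in the camera images.
- cup: Aluminium sample cup with a red D-shaped handle, open top, holding the pellets at the start. Round, 62 mm outside diameter at the foot and 66 mm at the rim, 55 mm tall, wall 3 mm, floor 4 mm, about 0.11 kg empty. Origin at the centre of its underside, z up out of the mouth, handle along its +x.
- cup_rim (a point): Centre of the cup's mouth (55 mm above the cup's origin).
- cup_handle (a point): Grip point on the cup's handle: 60 mm from the cup's axis along the cup's +x, 36 mm above its underside. Here the handle is an upright bar 10 mm thick (across the cup's y), 12 mm along x, from 8 to 50 mm high; two arms 8 mm tall join it to the wall (tops at 50 and 16 mm). Finger room of 21 mm between bar and cup wall.
- stand: Fixed black pedestal on which the cup stands at the start, 60 mm tall, round top plate 84 mm in diameter, foot 100 mm. Origin at the centre of its underside on the bench.
- mat: Fixed round green mat, 150 mm in diameter, 3 mm thick, flat on the bench. Origin at the centre of its underside. It and the stand may swap places.
- analyser: Fixed white moisture analyser, base 300 mm (its x) by 200 mm (its y), flat top 70 mm above the bench; a round grey chamber of 158 mm diameter rises to 100 mm around the pan. Origin under the middle of the base on the bench; its front panel (green display) faces its -x, the hood's hinge is at its +x end. In the world the front faces roughly -y.
- pan (a point): Centre of the inner floor of the analyser's round aluminium sample pan, 78.5 mm above the bench; the pan is 106 mm wide inside at the floor, 115 mm at the rim and 21 mm deep (rim 100 mm above the bench).
- hood (a joint): Hinge angle of the analyser's white hood in rad: 0 is shut, flat on the chamber; about 1.57 stands upright; 1.85 is the stop. The hinge is stiff: the hood stays where it is left and takes about 2 to 5 N at its far edge to move.
- hood_hinge (a point): Point on the hood's hinge axis, 101 mm above the bench; the axis lies along the analyser's y. Its axes turn with the hood: with the hood shut they match the analyser's.
- hood_edge (a point): Middle of the hood's free edge, 174 mm from the hinge (along the hood's -x) and 12 mm up from its rim plane; a grey lip 50 mm wide and 10 mm thick sticks out here 23 mm further.
- hood_top (a point): Centre of the hood's outer (top) face, 95 mm from the hinge along the hood's -x and 47 mm from its rim plane along its z. The hood is a hollow drum 158 mm in diameter and 46 mm deep; its outer face is flat, 140 mm across.
- pellet0: Blue plastic pellet, a stubby round-ended roller 16 mm in diameter and 21 mm long, 10 g; origin at its centre. One of six, all in the cup at the start.
- pellet1: Blue plastic pellet, a stubby round-ended roller 16 mm in diameter and 21 mm long, 10 g; origin at its centre. One of six, all in the cup at the start.
- pellet2: Blue plastic pellet, a stubby round-ended roller 16 mm in diameter and 21 mm long, 10 g; origin at its centre. One of six, all in the cup at the start.
- pellet3: Blue plastic pellet, a stubby round-ended roller 16 mm in diameter and 21 mm long, 10 g; origin at its centre. One of six, all in the cup at the start.
- pellet4: Blue plastic pellet, a stubby round-ended roller 16 mm in diameter and 21 mm long, 10 g; origin at its centre. One of six, all in the cup at the start.
- pellet5: Blue plastic pellet, a stubby round-ended roller 16 mm in diameter and 21 mm long, 10 g; origin at its centre. One of six, all in the cup at the start.
- caliper: Bystander: digital caliper lying flat, 170 mm long, 15 mm tall; origin at its underside.
- jar_amber: Bystander: amber jar with white cap, 52 mm wide, 75 mm tall; origin at the centre of its underside.
- jar_white: Bystander: white jar with blue cap, 48 mm wide, 65 mm tall; origin at the centre of its underside.
- weight: Bystander: brass calibration weight, 38 mm wide, 52 mm tall; origin at the centre of its underside.
- spatula: Bystander: spatula lying flat, 190 mm long; origin on its underside.
- dish: Bystander: shallow glass dish, 90 mm wide, 18 mm tall; origin at the centre of its underside.
- timer: Bystander: yellow timer, 60 x 70 mm, 22 mm tall; origin at the centre of its underside.

How it is judged (in metres and radians):
On the way, in this order (a step that is already met when the one before it is completed fails the run):
1. the cup is tipped over the analyser's pan (angle between cup's own z axis and vertical above 0.8 rad and horizontal distance between cup_rim and pan below 0.12 m), for 0.05 s.
2. all six pellets are in the pan (horizontal distance between each of pellet0, pellet1, pellet2, pellet3, pellet4, pellet5 and pan below 0.056 m and z of pellet0 in the frame of pan between 0 and 0.05 m and z of pellet1 in the frame of pan between 0 and 0.05 m and z of pellet2 in the frame of pan between 0 and 0.05 m and z of pellet3 in the frame of pan between 0 and 0.05 m and z of pellet4 in the frame of pan between 0 and 0.05 m and z of pellet5 in the frame of pan between 0 and 0.05 m), for 0.2 s.
At the end, for the whole second after the job is handed in: All six pellets lie in the pan (centres within 56 mm of its centre, above its floor and less than 50 mm over it); the cup stands upright (within 0.1 rad), still, on the green mat, its centre within 46 mm of the mat's centre; the hood is shut to within 0.06 rad (all of step 2 and horizontal distance between cup and mat below 0.046 m and angle between cup's own z axis and vertical below 0.1 rad and height (world z) of cup below 0.008 m and linear speed of cup below 0.03 m/s and value of joint hood below 0.06 rad); the robot touches nothing.
It fails at once if a pellet falls onto the bench (height (world z) of any of pellet0, pellet1, pellet2, pellet3, pellet4, pellet5 below 0.011 m).
It fails at once if a bystander is moved more than 40 mm (distance of any of caliper, jar_amber, jar_white, weight, spatula, dish, timer from where it was at the start of the episode above 0.04 m).
It also fails if it takes over 72 s, if anything falls off the work surface, if the arm or the gripper's body presses on something with over 40 N, if the wrist force passes 120 N, or if a joint passes its speed limit or range.

## Working session

There is one attempt and no reset: what is moved stays moved. The work goes in short steps, Python scripts to look and compute and a tool call to move; the robot and the scene stay as the last step left them, time stands still between calls to the robot, and variables do not carry over. Pictures are saved under pics/ and viewed, at most 10 in all, crops included, and the job is handed in when it is done.

Besides the shell and the picture viewer there is one more tool, called after "Request:" in YAML: its name, and indented under it one key for each argument. send_rows: Moves the arm, as the interface text tells. Its arguments: {"type":"object","properties":{"increments":{"type":"array","items":{"type":"array","items":{"type":"number","minimum":-1,"maximum":1}}},"gripper":{"type":"number"},"grip_force":{"type":"number"}},"required":["increments"]}

```bash
mkdir -p pics; ls
cat > h.py <<'E'
import numpy as np, cv2
from workcell import manip
def cap(n):
    c=manip.capture(n); return c['color'],np.array(c['camera_matrix']),np.array(c['pose'])
def proj(P,K,T):
    p=np.linalg.inv(T)@np.r_[P,1]; q=K@np.array([p[0],-p[1],-p[2]]); return q[:2]/q[2]
def ray(u,v,K,T):
    d=np.linalg.inv(K)@np.array([u,v,1.]); d=T[:3,:3]@np.array([d[0],-d[1],-d[2]]); return T[:3,3],d/np.linalg.norm(d)
def onz(u,v,z,K,T):
    o,d=ray(u,v,K,T); return o+d*(z-o[2])/d[2]
E
python3 - <<'E'
from h import *
print(manip.tcp_to_grasp, manip.state())
ims=[]
for n in("top","side"):
    c,K,T=cap(n); np.savez(f'pics/{n}0.npz',c=c,K=K,T=T); cv2.imwrite(f'pics/{n}0.png',c[:,:,::-1]); print(n,K.round(1).tolist(),T.round(2).tolist())
E
```

```text
pics
18.8 {'clock': 0.0, 'joint_pos': array([ 1.21323635e+00,  1.16476638e-01,  1.44225006e+00, -1.70069920e-05,
        1.58399774e+00, -3.77765910e-02]), 'joint_velocities': array([ 0.00022895, -0.00127622, -0.00221335, -0.00018281,  0.00020142,
        0.00051875]), 'effort': array([-3.80378733e-04, -7.21275473e+01, -6.22601008e+01,  7.79902143e-02,
        2.37761100e-02, -5.71646206e-05]), 'eef_pos': array([212.12200286, 640.59310229, 217.92092273]), 'ee_rot': array([ 1.59211361e-01,  9.87244358e-01, -5.56543154e-04, -1.02794813e-04]), 'force': array([ 0.32556713,  0.43096134, -0.24234899]), 'ft_torque': array([-0.03010627, -0.0036899 ,  0.0396681 ]), 'gripper_force': 0.0, 'width': 93.10974273596472}
top [[481.4, 0.0, 276.2], [0.0, 481.4, 215.4], [0.0, 0.0, 1.0]] [[0.01, 0.99, -0.14, 377.56], [-1.0, 0.01, 0.02, -25.65], [0.02, 0.14, 0.99, 1387.22], [0.0, 0.0, 0.0, 1.0]]
side [[449.5, 0.0, 275.6], [0.0, 449.5, 202.2], [0.0, 0.0, 1.0]] [[0.87, 0.23, -0.43, 69.3], [-0.49, 0.44, -0.75, -821.9], [0.02, 0.87, 0.5, 646.95], [0.0, 0.0, 0.0, 1.0]]
```

View pics/top0.png

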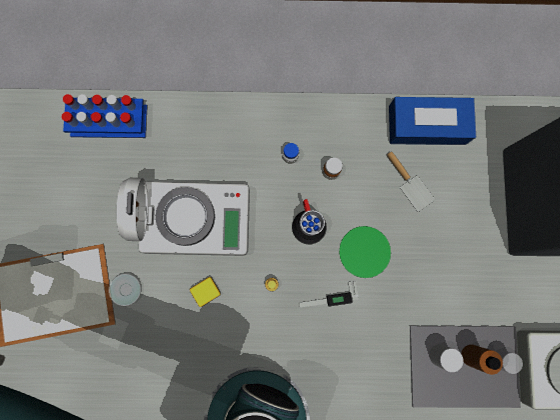

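View pics/side0.png

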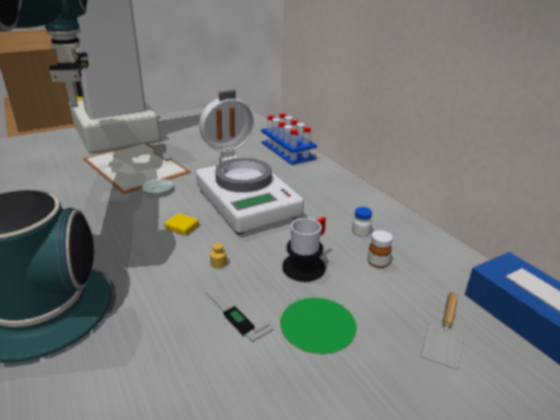

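Run:
```python
from h import *
def ld(n): z=np.load(f'pics/{n}0.npz'); return z['c'],z['K'],z['T']
def comp(m,roi):
    k=np.zeros(m.shape,np.uint8); x0,x1,y0,y1=roi; k[y0:y1,x0:x1]=m[y0:y1,x0:x1]
    n,l,s,c=cv2.connectedComponentsWithStats(k); i=1+np.argmax(s[1:,4]); return (l==i),s[i],c[i]
c,K,T=ld('top'); h=cv2.cvtColor(c,cv2.COLOR_RGB2HSV).astype(int); H,S,V=h[...,0],h[...,1],h[...,2]
m,s,ce=comp(((H>45)&(H<75)&(S>150)).astype(np.uint8),(330,400,210,290)); print('mat',s,onz(*ce,3,K,T).round(1))
m,s,ce=comp((((H<8)|(H>172))&(S>150)).astype(np.uint8),(285,330,180,215)); v,u=np.where(m); P=np.array([onz(a,b,110,K,T) for a,b in zip(u,v)]); print('red',s,ce,P.mean(0).round(1),P.min(0).round(1),P.max(0).round(1))
crop=cv2.resize(c[180:255,270:350],None,fx=7,fy=7,interpolation=cv2.INTER_CUBIC)
crop2=cv2.resize(c[165:265,105:260],None,fx=5,fy=5,interpolation=cv2.INTER_CUBIC)[:,:,::-1]
cv2.imwrite('pics/a.png',crop[:,:,::-1]);cv2.imwrite('pics/b.png',crop2)
# pan: blobs
m,s,ce=comp((((H>95)&(H<130)&(S>150))).astype(np.uint8),(290,330,200,240));print('pellets',s,onz(*ce,80,K,T).round(1))
# cup as non-dark above stand, stand dark
g=((V>90)&(S<90)).astype(np.uint8)|((H>95)&(H<130)&(S>150)).astype(np.uint8)
# chamber ring by dark grey hough
gray=cv2.cvtColor(c,cv2.COLOR_RGB2GRAY)
for roi,r0,r1,z in(((140,260,165,260),25,36,100),((140,260,165,260),17,26,100),((285,335,195,250),9,16,115),((285,335,195,250),15,20,60)):
    x0,x1,y0,y1=roi; f=4; g=cv2.resize(gray[y0:y1,x0:x1],None,fx=f,fy=f,interpolation=cv2.INTER_CUBIC)
    ci=cv2.HoughCircles(g,cv2.HOUGH_GRADIENT,1.5,200,param1=120,param2=20,minRadius=r0*f,maxRadius=r1*f)
    if ci is not None:
        a=ci[0,0]; u,v,r=(a[0]+.5)/f+x0-.5,(a[1]+.5)/f+y0-.5,a[2]/f; p=onz(u,v,z,K,T); q=onz(u+r,v,z,K,T); print(u,v,r,p.round(1),'R',np.linalg.norm(p-q).round(1))
# side red
c,K2,T2=ld('side'); h=cv2.cvtColor(c,cv2.COLOR_RGB2HSV).astype(int); H,S,V=h[...,0],h[...,1],h[...,2]
m,s,ce=comp((((H<8)|(H>172))&(S>150)).astype(np.uint8),(310,335,205,250)); print('red side',s,ce)
m,s,ce=comp(((H>45)&(H<75)&(S>150)).astype(np.uint8),(270,370,280,370)); print('mat side',s,onz(*ce,3,K2,T2).round(1))
```

```text
mat [ 340  226   50   52 2024] [ 467.6 -305.4    3. ]
red [303 199   7  12  54] [306.09259259 205.03703704] [ 584.1 -128.5  110. ] [ 570.6 -136.3  110. ] [ 600.6 -120.2  110. ]
pellets [314 218   5   5  22] [ 548.  -158.3   80. ]
185.1875 215.8125 29.5375 [553.2 196.4 100. ] R 79.3
185.9375 217.3125 19.9625 [549.1 194.3 100. ] R 53.5
312.1875 222.1875 12.225 [ 537.2 -144.3  115. ] R 32.7
308.8125 226.3125 17.2875 [ 532.4 -140.    60. ] R 48.1
red side [318 217   7  16  50] [322.06 222.78]
mat side [ 281  299   75   54 3163] [ 465.  -311.5    3. ]
```

View pics/a.png

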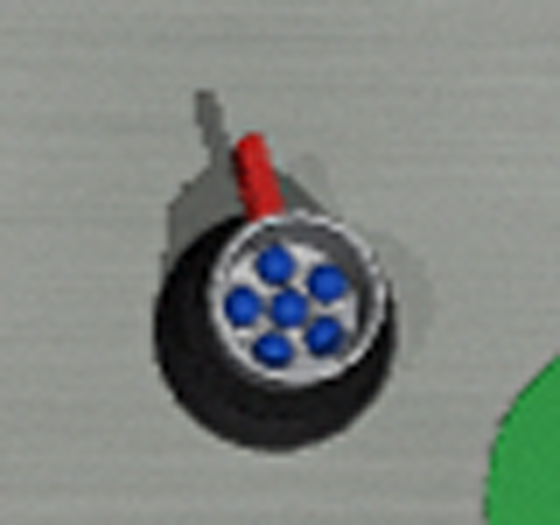

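View pics/b.png

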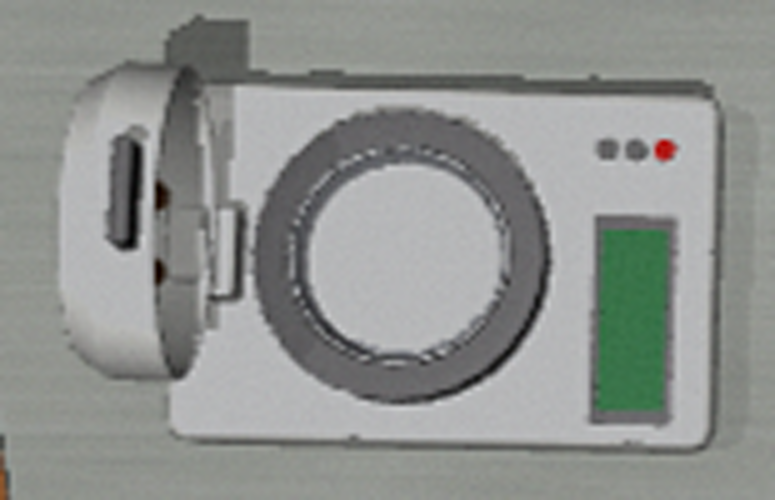

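Request:
send_rows:
  increments:
    - [0.3, -0.85, 0, 0]
    - [0.3, -0.85, 0, 0]
    - [0.3, -0.85, 0, 0]
    - [0.3, -0.85, 0, 0]
    - [0.3, -0.85, 0, 0]
    - [0.3, -0.85, 0, 0]
    - [0.3, -0.85, 0, 0]
    - [0.3, -0.85, 0, 0]
  gripper: -1

```text
clock: 0.77
eef_pos: [308.2, 367.1, 218.3]
ee_rot: [0.159, 0.987, -0.0, -0.0]
force: [1.1, 0.8, 1.4]
width: 92.8
gripper_force: 0.0
```

Request:
send_rows:
  increments:
    - [0.3, -0.85, 0, 0]
    - [0.3, -0.85, 0, 0]
    - [0.5, -0.75, 0, 0.6]
    - [0.5, -0.75, 0, 0.6]
    - [0.5, -0.75, 0, 0.6]
    - [0.5, -0.75, 0, 0.6]
    - [0.5, -0.75, 0, 0.6]
    - [0.5, -0.75, 0, 0.6]

```text
clock: 1.43
eef_pos: [452.7, 119.0, 218.6]
ee_rot: [0.015, 1.0, 0.0, 0.0]
force: [0.0, 1.1, 0.5]
width: 93.1
gripper_force: 0.0
```

Request:
send_rows:
  increments:
    - [0.5, -0.75, 0, 0.6]
    - [0.5, -0.75, 0, 0.6]
    - [0.5, -0.75, 0, 0.6]
    - [0.5, -0.75, 0, 0.6]
    - [0.5, -0.75, 0, 0.6]
    - [0.3, -0.75, 0, 0.6]
    - [0.3, -0.75, 0, 0.6]
    - [0, 0, 0, 0]

```text
clock: 2.1
eef_pos: [577.2, -93.4, 217.5]
ee_rot: [-0.152, 0.988, -0.0, -0.001]
force: [-0.5, -0.1, 0.1]
width: 93.1
gripper_force: 0.0
```

Run:
```python
from h import *
s=manip.state(); print(s['clock'],s['eef_pos'].round(1),s['ee_rot'].round(4),s['force'].round(1))
c,K,T=cap('wrist'); np.savez('pics/w1.npz',c=c,K=K,T=T); cv2.imwrite('pics/w1.png',c[:,:,::-1]); print(K.round(1).tolist(),T.round(3).tolist())
h=cv2.cvtColor(c,cv2.COLOR_RGB2HSV).astype(int); H,S,V=h[...,0],h[...,1],h[...,2]
m=(((H<8)|(H>172))&(S>150)); v,u=np.where(m); print(len(u),u.min(),u.max(),v.min(),v.max())
P=np.array([onz(a,b,110,K,T) for a,b in zip(u,v)]); print(P.mean(0),P.min(0),P.max(0))
```

```text
2.1 [577.2 -93.4 217.5] [-1.516e-01  9.884e-01 -3.000e-04 -8.000e-04] [-0.5 -0.1  0.1]
[[325.8, 0.0, 278.3], [0.0, 325.8, 210.4], [0.0, 0.0, 1.0]] [[-0.3, -0.91, -0.285, 497.647], [0.954, -0.287, -0.089, -119.212], [-0.0, -0.298, 0.954, 383.093], [0.0, 0.0, 0.0, 1.0]]
544 64 550 189 419
[ 605.20183656 -114.67635018  110.        ] [ 569.34253483 -258.0076719   110.        ] [873.22524268 183.31836935 110.        ]
```

View pics/w1.png

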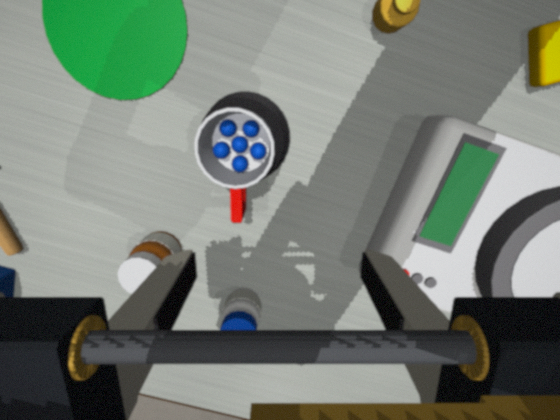

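Run:
```python
from h import *
z=np.load('pics/w1.npz'); c,K,T=z['c'],z['K'],z['T']
h=cv2.cvtColor(c,cv2.COLOR_RGB2HSV).astype(int); H,S,V=h[...,0],h[...,1],h[...,2]
m=(((H<8)|(H>172))&(S>150)); m[:, :220]=0; m[:,260:]=0; m[:180]=0; m[240:]=0
v,u=np.where(m); print(u.min(),u.max(),v.min(),v.max())
for r in range(v.min(),v.max()+1,3): print(r,u[v==r].min(),u[v==r].max(),end='; ')
g=cv2.cvtColor(c,cv2.COLOR_RGB2GRAY)[90:200,180:290]; g=cv2.resize(g,None,fx=4,fy=4)
ci=cv2.HoughCircles(g,cv2.HOUGH_GRADIENT,1.5,300,param1=120,param2=20,minRadius=140,maxRadius=180)
a=ci[0,0]; cu=(a[0]/4+180,a[1]/4+90); C=onz(*cu,115,K,T); print('\ncup',cu,a[2]/4,C.round(1))
E_=onz((u[v==v.max()-1].mean()),v.max(),110,K,T); d=E_-C; print('end',E_.round(1),np.hypot(*d[:2]),np.degrees(np.arctan2(d[1],d[0])))
M=onz(u.mean(),v.mean(),110,K,T)-C; print(np.degrees(np.arctan2(M[1],M[0])))
# top+side stereo of handle end check
for ang in (16,17.5,19):
  t=np.radians(ang)
  G=C[:2]+60*np.array([np.cos(t),np.sin(t)]); z2=np.load('pics/side0.npz'); z3=np.load('pics/top0.npz')
  print(ang,G.round(1),proj(np.r_[G,96],z2['K'],z2['T']).round(1),proj(np.r_[G,110],z3['K'],z3['T']).round(1))
```

```text
230 245 189 221
189 231 245; 192 230 245; 195 231 245; 198 231 245; 201 231 245; 204 231 244; 207 231 244; 210 231 243; 213 231 243; 216 231 242; 219 231 241; 
cup (np.float32(235.6875), np.float32(146.8125)) 37.85 [ 536.4 -143.4  115. ]
end [ 599.7 -126.   110. ] 65.60551333682484 15.333209517054215
16.240765032522873
16 [ 594.1 -126.8] [321.7 223.1] [305.5 201.4]
17.5 [ 593.6 -125.3] [321.1 222.8] [304.9 201.5]
19 [ 593.1 -123.8] [320.6 222.6] [304.4 201.7]
```

Request:
send_rows:
  increments:
    - [0.2, -0.4, -0.5, -0.1]
    - [0.2, -0.4, -0.5, -0.1]
    - [0, 0, -0.5, 0]
    - [0, 0, -0.5, 0]
    - [0, 0, 0, 0]
    - [0, 0, 0, 0]

```text
clock: 2.65
eef_pos: [591.7, -120.4, 138.3]
ee_rot: [-0.144, 0.99, 0.0, -0.001]
force: [0.4, 0.1, 0.3]
width: 92.9
gripper_force: 0.0
```

Request:
send_rows:
  increments:
    - [0.06, -0.15, 0, 0]
    - [0, 0, -0.5, 0]
    - [0, 0, -0.5, 0]
    - [0, 0, -0.5, 0]
    - [0, 0, -0.4, 0]
    - [0, 0, -0.2, 0]
    - [0, 0, 0, 0]
    - [0, 0, 0, 0]

```text
clock: 3.32
eef_pos: [595.2, -127.3, 56.0]
ee_rot: [-0.144, 0.99, -0.0, 0.001]
force: [-0.7, -0.3, -0.4]
width: 92.9
gripper_force: 0.0
```

Request:
send_rows:
  increments:
    - [0, 0, 0, 0]
    - [0, 0, 0, 0]
    - [0, 0, 0, 0]
    - [0, 0, 0, 0]
    - [0, 0, 0, 0]
    - [0, 0, 0, 0]
    - [0, 0, 0, 0]
    - [0, 0, 0, 0]
  gripper: 1
  grip_force: 60

```text
clock: 3.98
eef_pos: [594.6, -127.2, 54.7]
ee_rot: [-0.144, 0.99, 0.0, -0.0]
force: [0.0, 0.1, 1.1]
width: 44.1
gripper_force: 0.0
```

Request:
send_rows:
  increments:
    - [0, 0, 0, 0]
    - [0, 0, 0, 0]
    - [0, 0, 0, 0]
    - [0, 0, 0, 0]
    - [0, 0, 0, 0]
    - [0, 0, 0, 0]
    - [0, 0, 0, 0]
    - [0, 0, 0, 0]

```text
clock: 4.65
eef_pos: [594.6, -127.2, 54.6]
ee_rot: [-0.144, 0.99, 0.0, -0.0]
force: [-0.1, 0.0, -0.4]
width: 9.7
gripper_force: 60.0
```

Request:
send_rows:
  increments:
    - [0, 0, 0.1, 0]
    - [0, 0, 0.2, 0]
    - [0, 0, 0.3, 0]
    - [0, 0, 0.3, 0]
    - [0, 0, 0.3, 0]
    - [0, 0, 0, 0]
    - [0, 0, 0, 0]

```text
clock: 5.23
eef_pos: [595.1, -127.3, 103.9]
ee_rot: [-0.144, 0.99, -0.0, 0.001]
force: [0.3, 1.1, -1.7]
width: 9.7
gripper_force: 60.0
```

Run:
```python
from h import *
c,K,T=cap('side'); c2,_,_=cap('wrist'); cv2.imwrite('pics/s2.png',np.hstack([cv2.resize(c[130:330,200:400],(400,400)),cv2.resize(c2[60:360,100:400],(400,400))])[:,:,::-1])
```

```text
(no output)
```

View pics/s2.png

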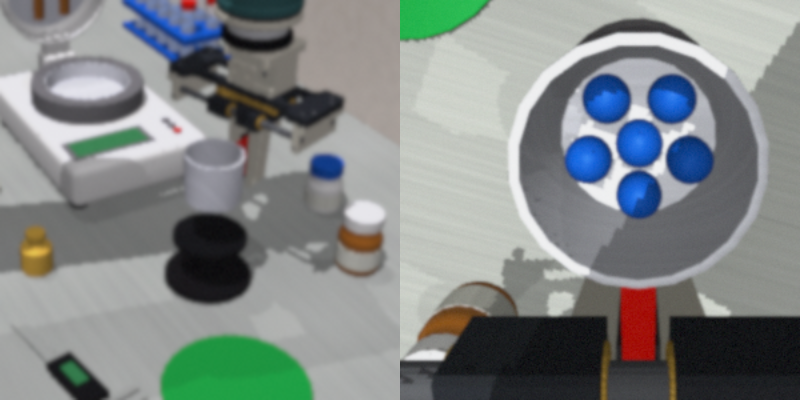

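Request:
send_rows:
  increments:
    - [-0.04, 0.15, 0.3, -0.5]
    - [-0.04, 0.3, 0.5, -0.95]
    - [-0.04, 0.3, 0.5, -0.95]
    - [-0.04, 0.3, 0.3, -0.95]
    - [-0.04, 0.3, 0.05, -0.95]
    - [-0.04, 0.3, 0, -0.95]
    - [-0.04, 0.3, 0, -0.95]
    - [-0.04, 0.3, 0, -0.95]

```text
clock: 6.0
eef_pos: [581.4, -36.6, 167.8]
ee_rot: [0.143, 0.99, -0.0, -0.001]
force: [0.7, 0.0, -1.6]
width: 10.0
gripper_force: 60.0
```

Request:
send_rows:
  increments:
    - [-0.04, 0.3, 0, -0.95]
    - [-0.04, 0.3, 0, -0.95]
    - [-0.04, 0.3, 0, -0.95]
    - [-0.04, 0.3, 0, -0.95]
    - [-0.04, 0.3, 0, -0.95]
    - [-0.04, 0.3, 0, -0.95]
    - [-0.04, 0.3, 0, -0.95]
    - [-0.04, 0.3, 0, -0.95]

```text
clock: 6.67
eef_pos: [568.6, 59.3, 167.7]
ee_rot: [0.433, 0.901, -0.0, -0.001]
force: [-0.1, 0.0, -2.0]
width: 9.4
gripper_force: 60.0
```

Request:
send_rows:
  increments:
    - [-0.04, 0.3, 0, -0.95]
    - [-0.04, 0.3, 0, -0.95]
    - [-0.04, 0.3, 0, -0.95]
    - [-0.04, 0.3, 0, -0.95]
    - [-0.04, 0.3, 0, -0.95]
    - [-0.04, 0.3, 0, -0.95]
    - [0, 0, 0, 0]
    - [0, 0, 0, 0]

```text
clock: 7.33
eef_pos: [559.1, 131.0, 167.9]
ee_rot: [0.623, 0.782, -0.0, -0.0]
force: [0.3, -0.2, -0.5]
width: 9.7
gripper_force: 60.0
```

Request:
send_rows:
  increments:
    - [-0.04, 0.25, 0, -0.7]
    - [-0.04, 0.25, 0, -0.7]
    - [-0.04, 0.2, 0, -0.7]
    - [-0.05, 0.1, 0, -0.7]
    - [0, 0, 0, 0]
    - [0, 0, 0, 0]

```text
clock: 7.83
eef_pos: [552.6, 162.2, 168.4]
ee_rot: [0.706, 0.708, -0.0, -0.0]
force: [0.3, -0.7, -1.8]
width: 9.8
gripper_force: 60.0
```

Run:
```python
from h import *
c,K,T=cap('side'); c2,_,_=cap('wrist'); c3,_,_=cap('top'); cv2.imwrite('pics/s3.png',np.hstack([cv2.resize(c[80:240,180:340],(400,400)),cv2.resize(c3[150:270,100:220],(400,400))])[:,:,::-1])
cv2.imwrite('pics/w3.png',c2[:,:,::-1])
```

```text
(no output)
```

View pics/s3.png

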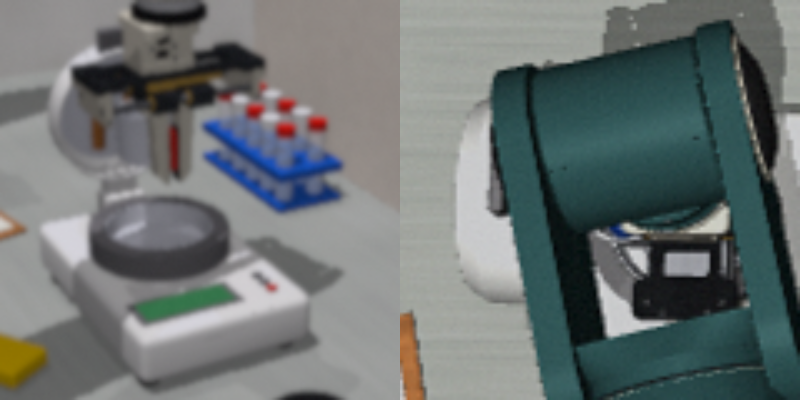

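Request:
send_rows:
  increments:
    - [0, 0, 0, 0]
    - [0, 0, 0, 0]
  grip_force: 12

```text
clock: 8.15
eef_pos: [552.7, 162.5, 168.6]
ee_rot: [0.707, 0.707, -0.0, 0.0]
force: [-0.1, 0.0, -1.5]
width: 10.0
gripper_force: 12.0
```

```bash
cat > st.py <<'E'
from h import *
s=manip.state(); print(s['clock'],s['eef_pos'].round(1),s['force'].round(2),s['ft_torque'].round(3),s['gripper_force'],s['width'])
c,K,T=cap('wrist'); h=cv2.cvtColor(c,cv2.COLOR_RGB2HSV).astype(int); H,S,V=h[...,0],h[...,1],h[...,2]
m=((H>100)&(H<130)&(S>150)&(V>60)); m[:,:110]=0; m[:,450:]=0; v,u=np.where(m); print('blue',m.sum(),u.mean() if len(u) else 0,v.mean() if len(v) else 0, v.min() if len(v) else 0,v.max() if len(v) else 0)
m=(((H<8)|(H>172))&(S>150)); m[:,:200]=0; m[:,350:]=0;v,u=np.where(m); print('red',m.sum(),v.min() if len(v) else 0,v.max() if len(v) else 0)
cv2.imwrite('pics/last.png',c[:,:,::-1])
E
python3 st.py
```

```text
8.15 [552.7 162.5 168.6] [-0.13  0.02 -1.53] [-0.227  0.066  0.043] 11.999296937137842 10.019070906151187
blue 7074 276.50678541136557 169.12397512015832 105 419
red 1494 276 392
```

Request:
send_rows:
  increments:
    - [0, 0, 0, 0]
  grip_force: 7

```text
clock: 8.28
eef_pos: [552.7, 162.7, 168.7]
ee_rot: [0.707, 0.707, 0.0, 0.0]
force: [-0.7, -0.3, -0.9]
width: 10.0
gripper_force: 7.0
```

```bash
python3 st.py
```

```text
8.2833 [552.7 162.7 168.7] [-0.67 -0.25 -0.95] [-0.15   0.082  0.014] 6.999212955124676 10.003582744357967
blue 7066 276.4668836682706 169.01698273422022 105 419
red 1499 276 330
```

Request:
send_rows:
  increments:
    - [0, 0, 0, 0]
  grip_force: 5

```text
clock: 8.42
eef_pos: [552.6, 162.7, 168.6]
ee_rot: [0.707, 0.707, -0.0, -0.0]
force: [0.4, -0.5, -0.9]
width: 10.1
gripper_force: 5.0
```

```bash
python3 st.py
```

```text
8.4167 [552.6 162.7 168.6] [ 0.44 -0.52 -0.88] [-0.138  0.089 -0.013] 4.999331245198846 10.077706075988102
blue 7059 276.4459555177787 168.91500212494688 105 419
red 1499 276 392
```

Holding still at 5 N; go to 4, then 3.

Request:
send_rows:
  increments:
    - [0, 0, 0, 0]
  grip_force: 4

```text
clock: 8.55
eef_pos: [552.6, 162.8, 168.7]
ee_rot: [0.707, 0.707, 0.0, -0.0]
force: [0.1, -0.5, -1.8]
width: 10.0
gripper_force: 4.0
```

```bash
python3 st.py
```

```text
8.55 [552.6 162.8 168.7] [ 0.06 -0.52 -1.78] [-0.122  0.044 -0.011] 4.0000503323972225 10.038981006878295
blue 6610 277.05673222390317 170.84266263237518 108 419
red 1648 270 390
```

Request:
send_rows:
  increments:
    - [0, 0, 0, 0]
  grip_force: 3

```text
clock: 8.68
eef_pos: [552.6, 162.8, 168.7]
ee_rot: [0.707, 0.707, 0.0, -0.0]
force: [-0.3, 0.9, -1.6]
width: 9.7
gripper_force: 3.0
```

```bash
python3 st.py
```

```text
8.6833 [552.6 162.8 168.7] [-0.35  0.91 -1.58] [-0.16   0.028  0.012] 2.999906921759248 9.676714146949866
blue 4703 279.7369763980438 186.15436955135021 135 419
red 2044 238 318
```

Request:
send_rows:
  increments:
    - [0, 0, 0, 0]
    - [0, 0, 0, 0]

```text
clock: 8.9
eef_pos: [552.6, 162.8, 168.6]
ee_rot: [0.707, 0.707, -0.0, 0.0]
force: [-0.8, 0.2, -1.6]
width: 10.5
gripper_force: 3.0
```

```bash
python3 st.py
```

```text
8.9 [552.6 162.8 168.6] [-0.83  0.23 -1.58] [-0.157  0.037  0.053] 3.0000060377642512 10.48178058684567
blue 176 443.9261363636364 411.78409090909093 403 419
red 2132 218 392
```

Rotating as planned, at about 3 N. Let it finish and look.

Request:
send_rows:
  increments:
    - [0, 0, 0, 0]
    - [0, 0, 0, 0]
    - [0, 0, 0, 0]
    - [0, 0, 0, 0]

```text
clock: 9.28
eef_pos: [552.6, 162.8, 168.6]
ee_rot: [0.707, 0.707, 0.0, -0.0]
force: [-0.1, 0.7, -1.5]
width: 10.1
gripper_force: 3.0
```

```bash
python3 st.py
python3 - <<'E'
from h import *
c,K,T=cap('side'); w=cv2.imread('pics/last.png')[:,:,::-1]
cv2.imwrite('pics/s4.png',np.hstack([cv2.resize(c[100:220,190:310],(400,400),interpolation=cv2.INTER_CUBIC),cv2.resize(w,(400,300)).copy() if 0 else cv2.resize(w[:,70:490],(400,400))])[:,:,::-1])
E
```

```text
9.2833 [552.6 162.8 168.6] [-0.05  0.68 -1.52] [-0.049  0.104  0.001] 3.0003038328140974 10.06326303405154
blue 573 326.1605584642234 263.66841186736474 187 419
red 2121 218 388
```

View pics/s4.png

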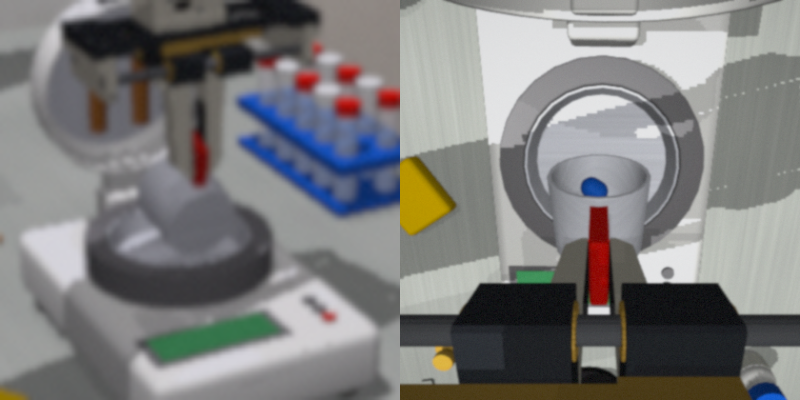

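Request:
send_rows:
  increments:
    - [0, -0.4, 0, 0]
    - [0, 0, 0.5, 0]
    - [0, 0, 0, 0]
    - [0, 0, -0.25, 0]
    - [0, 0, -0.25, 0]
    - [0, 0, 0, 0]

```text
clock: 9.88
eef_pos: [551.6, 146.9, 165.0]
ee_rot: [0.707, 0.707, -0.001, -0.001]
force: [-0.8, 0.7, -2.3]
width: 10.0
gripper_force: 3.7
```

```bash
python3 st.py
```

```text
9.8833 [551.6 146.9 165. ] [-0.82  0.65 -2.29] [0.134 0.037 0.006] 3.728936666670961 9.957177572498823
blue 590 330.2389830508475 268.66610169491526 189 419
red 2204 218 401
```

Request:
send_rows:
  increments:
    - [0, 0, 1, 0]
    - [0, 0, 0, 0]
    - [0, 0, -0.5, 0]
    - [0, 0, -0.5, 0]
    - [0, 0, 1, 0]
    - [0, 0, -0.5, 0]
    - [0, 0, -0.5, 0]
    - [0, 0, 0, 0]

```text
clock: 10.6
eef_pos: [551.9, 146.8, 165.7]
ee_rot: [0.707, 0.707, -0.001, -0.001]
force: [-0.2, 0.1, -1.7]
width: 10.1
gripper_force: 3.5
```

```bash
python3 st.py
python3 - <<'E'
from h import *
c,K,T=cap('side'); w=cv2.imread('pics/last.png')[:,:,::-1]
cv2.imwrite('pics/s5.png',np.hstack([cv2.resize(c[100:220,190:310],(400,400),interpolation=cv2.INTER_CUBIC),cv2.resize(w[:,70:490],(400,400))])[:,:,::-1])
E
```

```text
10.6 [551.9 146.8 165.7] [-0.24  0.12 -1.69] [-0.175  0.312  0.011] 3.4816897421195208 10.107547935387029
blue 701 325.5663338088445 261.64479315263907 185 419
red 2202 217 388
```

View pics/s5.png

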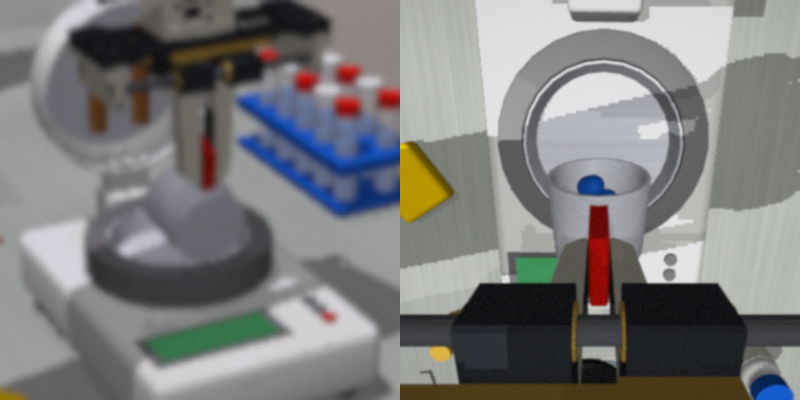

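Request:
send_rows:
  increments:
    - [0, 0, -0.15, 0]
    - [0, 0, -0.1, 0]
    - [0, 0, -0.1, 0]
    - [0, 0, 0, 0]

```text
clock: 11.03
eef_pos: [555.6, 149.2, 162.9]
ee_rot: [0.707, 0.707, 0.006, 0.002]
force: [-4.7, 12.6, 52.3]
width: 11.0
gripper_force: 29.2
```

```bash
python3 st.py
```

```text
11.0333 [555.6 149.2 162.9] [-4.71 12.56 52.32] [ 2.556  1.43  -0.018] 29.175751512375427 11.048779375227255
blue 677 328.2629246676514 263.74889217134415 181 419
red 2216 216 319
```

Request:
send_rows:
  increments:
    - [0, 0, 0.3, 0]
    - [0, 0, 0.3, 0]
    - [0, 0, 0.3, 0]
    - [0, 0, 0, 0]

```text
clock: 11.42
eef_pos: [553.3, 146.8, 193.4]
ee_rot: [0.707, 0.707, 0.001, 0.001]
force: [-0.2, -0.9, -0.3]
width: 9.8
gripper_force: 3.6
```

```bash
python3 st.py
python3 - <<'E'
from h import *
c,K,T=cap('side'); w=cv2.imread('pics/last.png')[:,:,::-1]; np.savez('pics/s6.npz',c=c,K=K,T=T,w=w)
h=cv2.cvtColor(c,cv2.COLOR_RGB2HSV).astype(int); H,S,V=h[...,0],h[...,1],h[...,2]
m=(((H<8)|(H>172))&(S>120)); m[:,:235]=0;m[:,265:]=0;m[:120]=0;m[190:]=0
v,u=np.where(m); print('side red',len(u),u.min(),u.max(),v.min(),v.max())
for P in ([552,147,175],[552,147,185],[552,147,195],[552,147,205]): print(P,proj(np.array(P),K,T).round(1))
for r in range(v.min(),v.max()+1,2): print(r,u[v==r].min(),u[v==r].max(),end='; ')
E
```

```text
11.4167 [553.3 146.8 193.4] [-0.21 -0.93 -0.31] [-0.103  0.096  0.009] 3.640012249506981 9.790017314306784
blue 1134 376.5899470899471 315.636684303351 182 410
red 2306 216 397
side red 53 251 254 132 146
[552, 147, 175] [250.4 151.7]
[552, 147, 185] [250.4 148.2]
[552, 147, 195] [250.3 144.6]
[552, 147, 205] [250.3 141. ]
132 251 252; 134 251 253; 136 251 254; 138 251 254; 140 251 254; 142 251 254; 144 251 254; 146 251 253;
```

Request:
send_rows:
  increments:
    - [0, 0, -0.2, 0]
    - [0, 0, -0.2, 0]
    - [0, 0, -0.15, 0]
    - [0, 0, 0, 0]
    - [0, 0, 0, 0]

```text
clock: 11.93
eef_pos: [552.3, 146.7, 167.6]
ee_rot: [0.707, 0.707, -0.001, -0.0]
force: [-0.1, 0.1, -1.4]
width: 9.7
gripper_force: 3.6
```

```bash
python3 st.py
```

```text
11.9333 [552.3 146.7 167.6] [-0.07  0.05 -1.43] [-0.082  0.077  0.02 ] 3.638948013940535 9.671852820064787
blue 699 339.3261802575107 274.85264663805435 182 419
red 2207 216 380
```

Request:
send_rows:
  increments:
    - [0, 0, -0.1, 0]
    - [0, 0.2, 0, 0]
    - [0, 0.25, -0.1, 0]
    - [0, 0.25, -0.1, 0]
    - [0, 0, 0, 0]
    - [0, 0, 0, 0]
  gripper: 0.66

```text
clock: 12.48
eef_pos: [552.4, 175.6, 156.2]
ee_rot: [0.707, 0.707, -0.0, -0.0]
force: [-0.6, -1.1, 0.4]
width: 16.0
gripper_force: 0.0
```

```bash
python3 st.py
cat > hl.py <<'E'
from h import *
w=cv2.imread('pics/last.png')[:,:,::-1]; c,K,T=cap('wrist'); np.savez('pics/wl.npz',c=c,K=K,T=T)
h=cv2.cvtColor(c,cv2.COLOR_RGB2HSV).astype(int); H,S,V=h[...,0],h[...,1],h[...,2]
m=(((H<8)|(H>172))&(S>150)); m[:,:200]=0; m[:,350:]=0; m[360:]=0
v,u=np.where(m)
for r in range(v.min(),v.max()+1,6):
  if (v==r).any(): print(r,u[v==r].min(),u[v==r].max(),onz(u[v==r].mean(),r,178,K,T).round(0)[:2],end='; ')
b=((H>100)&(H<130)&(S>150)&(V>60)).astype(np.uint8); n,l,s,ce=cv2.connectedComponentsWithStats(b)
print(); [print('blue',s[i].tolist(),onz(*ce[i],87,K,T).round(0)[:2]) for i in range(1,n) if s[i,4]>15]
E
python3 hl.py
```

```text
12.4833 [552.4 175.6 156.2] [-0.63 -1.09  0.41] [-0.013  0.041 -0.009] 0.0 16.03454503763514
blue 608 295.86842105263156 144.76973684210526 128 167
red 2118 77 389
76 268 287 [552. 271.]; 82 265 304 [556. 269.]; 88 265 306 [556. 267.]; 94 265 306 [556. 264.]; 100 266 306 [556. 262.]; 106 266 306 [556. 259.]; 112 267 306 [557. 257.]; 118 267 307 [557. 255.]; 124 268 306 [557. 252.]; 130 269 306 [557. 250.]; 136 287 306 [561. 247.]; 142 288 306 [561. 245.]; 
blue [235, 127, 22, 20, 224] [528. 240.]
blue [315, 133, 24, 20, 293] [588. 236.]
blue [228, 159, 4, 10, 20] [517. 220.]
```

Run:
```python
from h import *
c,K,T=cap('side'); w=np.load('pics/wl.npz')['c']
cv2.imwrite('pics/s7.png',np.hstack([cv2.resize(c[90:210,190:310],(400,400),interpolation=cv2.INTER_CUBIC),cv2.resize(w[:,70:490],(400,400))])[:,:,::-1])
```

```text
(no output)
```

View pics/s7.png

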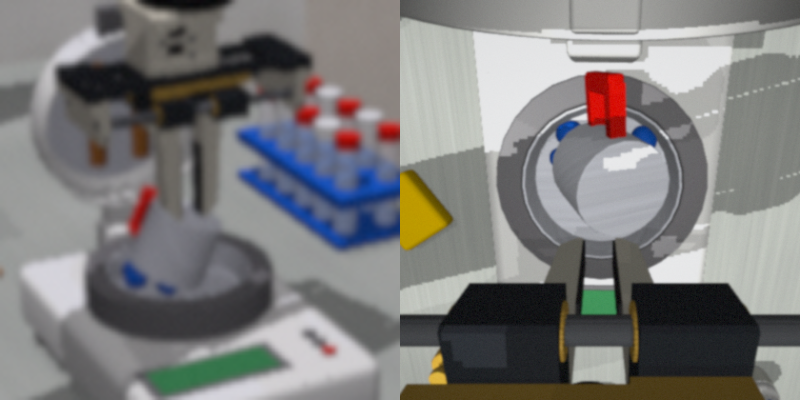

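Run:
```python
from h import *
c,K,T=cap('side'); W=np.load('pics/wl.npz')
h=cv2.cvtColor(c,cv2.COLOR_RGB2HSV).astype(int); H,S,V=h[...,0],h[...,1],h[...,2]
m=(((H<8)|(H>172))&(S>100)).astype(np.uint8); m[:,:222]=0;m[:,245:]=0;m[:135]=0;m[175:]=0
pts=np.argwhere(m)[:,::-1]; print(len(pts)); r=cv2.minAreaRect(pts.astype(np.float32)); b=cv2.boxPoints(r); print(r,b.round(1).tolist())
b=b[np.argsort(b[:,1])]; top=b[:2].mean(0); bot=b[2:].mean(0); print(top,bot)
def tri(p,q):
    o1,d1=ray(*p,W['K'],W['T']); o2,d2=ray(*q,K,T); A=np.c_[d1,-d2]; t=np.linalg.lstsq(A,o2-o1,rcond=None)[0]; a,bb=o1+t[0]*d1,o2+t[1]*d2; return ((a+bb)/2).round(1),np.linalg.norm(a-bb).round(1)
for p in((285,78),(296,85),(275,78)): print(p,tri(p,top))
for z in(130,140,150): print('disc',onz(303,199,z,W['K'],W['T']).round(0))
# hsv of the red strips in wrist
w=W['c']; 
for r_ in (80,90,110,125,140): print(r_,[w[r_,u].tolist() for u in(268,276,284,290,298,304)])
# hood rim lower edge / hood lip check from side: none
print(W['T'].round(2).tolist())
```

```text
54
((231.67123413085938, 152.623291015625), (4.05526876449585, 14.8141450881958), 24.443954467773438) [[226.8000030517578, 158.5], [232.89999389648438, 145.0], [236.60000610351562, 146.6999969482422], [230.5, 160.1999969482422]]
[234.7363  145.88014] [228.60617 159.36644]
(285, 78) (array([559.9, 271.6, 143.3]), np.float64(7.8))
(296, 85) (array([562.6, 269.6, 143.5]), np.float64(1.2))
(275, 78) (array([556.9, 270.5, 144.5]), np.float64(12.4))
disc [568. 206. 130.]
disc [567. 208. 140.]
disc [567. 211. 150.]
80 [[145, 8, 12], [144, 1, 0], [147, 15, 10], [211, 15, 8], [207, 24, 14], [155, 43, 47]]
90 [[148, 19, 16], [147, 16, 12], [157, 16, 13], [208, 23, 11], [219, 19, 6], [215, 13, 2]]
110 [[157, 6, 0], [218, 21, 12], [185, 8, 5], [197, 16, 10], [215, 9, 0], [217, 27, 13]]
125 [[148, 32, 27], [154, 13, 0], [139, 5, 0], [139, 9, 4], [148, 6, 0], [151, 14, 8]]
140 [[110, 110, 113], [109, 109, 112], [103, 103, 106], [110, 13, 5], [150, 9, 9], [150, 15, 14]]
[[1.0, -0.0, 0.0, 553.23], [0.0, 0.95, 0.3, 258.92], [-0.0, -0.3, 0.95, 321.9], [0.0, 0.0, 0.0, 1.0]]
```

Request:
send_rows:
  increments:
    - [0, 0, 0.5, 0]
    - [0, 0, 0.4, 0]
    - [0.1, 0.4, 0, 0]
    - [0.15, 0.4, 0, 0]
    - [0, 0, 0, 0]
    - [0, 0, 0, 0]
    - [0, 0, 0, 0]
    - [0, 0, 0, 0]
  gripper: -1

```text
clock: 13.35
eef_pos: [562.4, 206.7, 191.9]
ee_rot: [0.707, 0.707, -0.001, -0.0]
force: [-0.5, -0.1, 0.0]
width: 64.8
gripper_force: 0.0
```

Request:
send_rows:
  increments:
    - [0, 0, -0.4, 0]
    - [0, 0, -0.4, 0]
    - [0, 0, -0.4, 0]
    - [0, 0, -0.4, 0]
    - [0, 0, -0.25, 0]
    - [0, 0, 0, 0]
    - [0, 0, 0, 0]
    - [0, 0, 0, 0]

```text
clock: 14.02
eef_pos: [563.0, 206.8, 119.7]
ee_rot: [0.708, 0.707, 0.0, 0.0]
force: [-0.8, 0.9, 0.2]
width: 93.1
gripper_force: 0.0
```

Request:
send_rows:
  increments:
    - [0, 0, -0.2, 0]
    - [0, 0, 0, 0]
    - [0, 0, 0, 0]
    - [0, 0, 0, 0]
    - [0, 0, 0, 0]
    - [0, 0, 0, 0]
    - [0, 0, 0, 0]
  gripper: 1
  grip_force: 25

```text
clock: 14.6
eef_pos: [561.3, 206.2, 110.9]
ee_rot: [0.707, 0.707, -0.002, -0.001]
force: [-14.7, -5.6, 9.3]
width: 69.4
gripper_force: 24.9
```

```bash
python3 st.py; python3 hl.py
```

```text
14.6 [561.3 206.2 110.9] [-14.72  -5.62   9.31] [-1.229  3.075  0.289] 24.89592295358875 69.44685211210202
blue 1238 274.3707592891761 204.2302100161551 186 239
red 2718 137 403
137 259 262 [557. 282.]; 143 248 269 [556. 280.]; 149 249 274 [557. 278.]; 155 250 279 [558. 276.]; 161 250 284 [559. 275.]; 167 251 285 [559. 273.]; 173 252 286 [559. 271.]; 179 253 286 [559. 269.]; 185 254 286 [560. 267.]; 191 254 287 [560. 265.]; 197 255 288 [560. 263.]; 203 265 289 [562. 261.]; 209 266 289 [562. 259.]; 215 266 289 [562. 257.]; 221 267 289 [562. 255.]; 227 268 290 [562. 253.]; 233 270 274 [560. 251.]; 
blue [213, 186, 30, 26, 499] [530. 238.]
blue [309, 192, 30, 28, 628] [589. 233.]
blue [207, 220, 10, 20, 111] [520. 218.]
```

Request:
send_rows:
  increments:
    - [0, 0, 0.1, 0]
    - [0, 0, 0.2, 0]
    - [0, 0, 0.3, 0]
    - [0, 0, 0.4, 0]
    - [0, 0, 0.4, 0]
    - [0, 0, 0.4, 0]
    - [0, 0, 0, 0]
    - [0, 0, 0, 0]

```text
clock: 15.37
eef_pos: [563.1, 206.9, 183.9]
ee_rot: [0.707, 0.707, 0.001, 0.001]
force: [-0.2, -0.3, -0.2]
width: 68.9
gripper_force: 23.5
```

```bash
python3 st.py; python3 hl.py
```

```text
15.3667 [563.1 206.9 183.9] [-0.18 -0.33 -0.24] [-0.015  0.045 -0.009] 23.511393423485593 68.9442854166597
blue 845 260.39289940828405 183.74792899408283 167 206
red 2556 144 305
144 249 271 [554. 273.]; 150 250 276 [555. 270.]; 156 251 281 [557. 266.]; 162 252 284 [558. 263.]; 168 252 285 [558. 260.]; 174 253 286 [559. 257.]; 180 254 286 [559. 254.]; 186 254 287 [559. 250.]; 192 255 288 [560. 247.]; 198 256 289 [560. 244.]; 204 265 289 [563. 240.]; 210 266 290 [563. 237.]; 216 267 290 [563. 234.]; 222 268 290 [564. 230.]; 228 269 290 [564. 227.]; 
blue [524, 0, 36, 55, 1437] [752. 344.]
blue [228, 167, 23, 19, 331] [531. 237.]
blue [296, 173, 20, 21, 315] [585. 232.]
blue [221, 190, 19, 17, 206] [522. 220.]
```

Request:
send_rows:
  increments:
    - [0, -0.3, 0.2, 0]
    - [0, -0.5, 0.2, 0]
    - [-0.05, -0.5, 0, -1]
    - [-0.05, -0.5, 0, -1]
    - [-0.05, -0.5, 0, -1]
    - [-0.05, -0.5, 0, -1]
    - [-0.05, -0.5, 0, -1]
    - [-0.05, -0.5, 0, -1]
  grip_force: 60

```text
clock: 16.13
eef_pos: [550.1, 53.2, 198.4]
ee_rot: [0.856, 0.517, -0.0, -0.0]
force: [1.0, -0.2, -0.6]
width: 67.9
gripper_force: 56.6
```

Request:
send_rows:
  increments:
    - [-0.05, -0.3, 0, -1]
    - [-0.05, -0.3, 0, -1]
    - [-0.05, -0.3, 0, -1]
    - [-0.05, -0.3, 0, -1]
    - [-0.05, -0.3, 0, -1]
    - [-0.05, -0.3, 0, -1]
    - [-0.05, -0.3, 0, -1]
    - [-0.05, -0.3, 0, -1]

```text
clock: 16.8
eef_pos: [534.0, -42.4, 198.4]
ee_rot: [0.975, 0.221, -0.0, -0.0]
force: [0.9, -0.3, -1.2]
width: 68.2
gripper_force: 56.6
```

Request:
send_rows:
  increments:
    - [-0.08, -0.3, 0, -1]
    - [-0.08, -0.3, 0, -1]
    - [-0.08, -0.3, 0, -1]
    - [-0.08, -0.3, 0, -1]
    - [-0.08, -0.3, 0, -1]
    - [-0.08, -0.3, 0, -1]
    - [-0.08, -0.3, 0, -1]
    - [-0.08, -0.3, 0, -1]

```text
clock: 17.47
eef_pos: [508.3, -138.3, 198.4]
ee_rot: [0.995, -0.097, -0.0, -0.0]
force: [-0.1, -0.0, -1.1]
width: 68.1
gripper_force: 56.6
```

Request:
send_rows:
  increments:
    - [-0.08, -0.3, 0, -1]
    - [-0.08, -0.3, 0, -1]
    - [-0.08, -0.3, 0, -1]
    - [-0.08, -0.3, 0, -1]
    - [-0.08, -0.3, 0, -1]
    - [-0.08, -0.3, 0, -1]
    - [-0.08, -0.3, 0, -1]
    - [-0.08, -0.3, 0, -1]

```text
clock: 18.13
eef_pos: [482.6, -234.2, 198.4]
ee_rot: [0.914, -0.405, -0.0, 0.0]
force: [-0.5, -0.4, -1.0]
width: 68.2
gripper_force: 56.6
```

```bash
cat > pel.py <<'E'
from h import *
for n in('top','side'):
    c,K,T=cap(n); h=cv2.cvtColor(c,cv2.COLOR_RGB2HSV).astype(int); H,S,V=h[...,0],h[...,1],h[...,2]
    b=((H>100)&(H<130)&(S>130)&(V>50)).astype(np.uint8); n_,l,s,ce=cv2.connectedComponentsWithStats(b)
    for i in range(1,n_):
        P=onz(*ce[i],87,K,T)
        if abs(P[0]-552)<90 and abs(P[1]-196)<90: print(n,s[i].tolist(),P.round(0)[:2],np.hypot(P[0]-552,P[1]-195.5).round(0))
E
python3 pel.py; python3 st.py
```

```text
top [171, 202, 6, 6, 31] [586. 232.] 49.0
top [173, 211, 17, 13, 95] [552. 209.] 13.0
top [168, 222, 6, 7, 33] [530. 238.] 48.0
top [175, 224, 6, 7, 31] [524. 218.] 36.0
side [237, 165, 14, 13, 79] [562. 218.] 24.0
side [227, 168, 6, 8, 38] [528. 232.] 43.0
18.2333 [ 482.5 -234.7  198.2] [-0.12  0.25 -0.74] [ 0.078  0.122 -0.005] 56.63622009298706 68.00527492201412
blue 0 0 0 0 0
red 2644 137 311
```

Request:
send_rows:
  increments:
    - [-0.05, -0.2, -0.3, -1]
    - [-0.05, -0.2, -0.3, -1]
    - [-0.05, -0.2, -0.3, -1]
    - [-0.05, -0.2, -0.3, -1]
    - [-0.05, -0.2, -0.3, -1]
    - [-0.05, -0.2, -0.3, -1]
    - [-0.05, -0.2, -0.3, -1]
    - [-0.05, -0.2, -0.3, -1]

```text
clock: 18.95
eef_pos: [467.2, -297.0, 102.0]
ee_rot: [0.741, -0.671, -0.0, -0.0]
force: [0.2, 0.4, -1.4]
width: 68.2
gripper_force: 56.6
```

Request:
send_rows:
  increments:
    - [0, 0, -0.3, -1]
    - [0, 0, -0.3, -0.2]
    - [0, 0, -0.2, 0]
    - [0, 0, -0.1, 0]
    - [0, 0, 0, 0]
    - [0, 0, 0, 0]

```text
clock: 19.45
eef_pos: [467.6, -297.1, 67.0]
ee_rot: [0.709, -0.705, 0.0, -0.0]
force: [-0.3, 0.2, 0.1]
width: 68.5
gripper_force: 56.6
```

```bash
python3 st.py; python3 hl.py
```

```text
19.45 [ 467.6 -297.1   67. ] [-0.33  0.19  0.13] [ 0.07   0.114 -0.035] 56.63768435400925 68.5131161607038
blue 0 0 0 0 0
red 2652 137 401
137 260 263 [ 472. -378.]; 143 250 269 [ 472. -377.]; 149 250 274 [ 471. -376.]; 155 251 279 [ 471. -375.]; 161 252 283 [ 471. -374.]; 167 252 284 [ 470. -373.]; 173 253 286 [ 470. -372.]; 179 254 286 [ 470. -370.]; 185 254 286 [ 470. -369.]; 191 255 287 [ 470. -368.]; 197 256 288 [ 470. -367.]; 203 265 288 [ 469. -366.]; 209 266 289 [ 469. -365.]; 215 267 289 [ 469. -364.]; 221 267 290 [ 469. -363.]; 227 268 290 [ 469. -362.]; 233 271 273 [ 470. -361.]; 275 212 212 [ 481. -352.];
```

Request:
send_rows:
  increments:
    - [0, 0, -0.3, 0]
    - [0, 0, -0.3, 0]
    - [0, 0, 0, 0]
    - [0, 0, 0, 0]
  grip_force: 15

```text
clock: 19.88
eef_pos: [466.8, -296.8, 41.3]
ee_rot: [0.709, -0.705, -0.001, 0.0]
force: [0.8, -0.3, -0.7]
width: 69.6
gripper_force: 14.1
```

Request:
send_rows:
  increments:
    - [0, 0, -0.08, 0]
    - [0, 0, -0.08, 0]
    - [0, 0, 0, 0]

```text
clock: 20.13
eef_pos: [467.3, -297.2, 35.8]
ee_rot: [0.709, -0.705, -0.0, 0.0]
force: [0.2, 0.2, -1.3]
width: 69.2
gripper_force: 14.1
```

Request:
send_rows:
  increments:
    - [0, 0, -0.08, 0]
    - [0, 0, 0, 0]

```text
clock: 20.3
eef_pos: [468.2, -297.8, 33.7]
ee_rot: [0.709, -0.705, 0.001, -0.0]
force: [2.5, -1.9, 2.5]
width: 68.8
gripper_force: 14.4
```

Request:
send_rows:
  increments:
    - [0, 0, -0.08, 0]
    - [0, 0, 0, 0]

```text
clock: 20.47
eef_pos: [468.5, -298.0, 31.0]
ee_rot: [0.709, -0.705, 0.002, -0.0]
force: [3.5, -0.8, 6.3]
width: 67.9
gripper_force: 14.6
```

Request:
send_rows:
  increments:
    - [0, 0, -0.08, 0]
    - [0, 0, -0.05, 0]
    - [0, 0, 0, 0]
    - [0, 0, 0, 0]
  grip_force: 5

```text
clock: 20.8
eef_pos: [467.2, -297.0, 24.3]
ee_rot: [0.709, -0.705, -0.0, 0.0]
force: [0.2, -0.4, -0.8]
width: 66.1
gripper_force: 4.9
```

Request:
send_rows:
  increments:
    - [0, 0, 0, 0]
    - [0, 0, 0, 0]
    - [0, 0, 0, 0]
    - [0, 0, 0, 0]
    - [0, 0, 0.5, 0]
    - [0, 0, 0.8, 0]
    - [0, 0, 0.8, 0]
    - [0, 0, 0, 0]
  gripper: -1

```text
clock: 21.47
eef_pos: [469.3, -298.5, 115.1]
ee_rot: [0.709, -0.705, 0.004, -0.001]
force: [0.7, -0.6, 1.1]
width: 92.6
gripper_force: 0.0
```

```bash
python3 st.py; python3 hl.py
cat > cupv.py <<'E'
from h import *
# cup disc (light grey, low saturation, bounded by green) on mat, both views
for n in('wrist','top','side'):
    c,K,T=cap(n); np.savez(f'pics/c_{n}.npz',c=c,K=K,T=T); h=cv2.cvtColor(c,cv2.COLOR_RGB2HSV).astype(int); H,S,V=h[...,0],h[...,1],h[...,2]
    g=((H>45)&(H<75)&(S>120)).astype(np.uint8)
    r=(((H<8)|(H>172))&(S>130)).astype(np.uint8)
    for nm,m in(('green',g),('red',r)):
        k,l,s,ce=cv2.connectedComponentsWithStats(m)
        for i in range(1,k):
            P=onz(*ce[i],30,K,T)
            if s[i,4]>8 and abs(P[0]-467)<130 and abs(P[1]+320)<130: print(n,nm,s[i].tolist(),ce[i].round(1),onz(*ce[i],3 if nm=='green' else 30,K,T).round(0))
E
python3 cupv.py
```

```text
21.4667 [ 469.3 -298.5  115.1] [ 0.75 -0.61  1.07] [0.084 0.096 0.041] 0.0 92.60171675752899
blue 0 0 0 0 0
red 709 131 415
131 269 275 [ 471. -376.]; 137 264 276 [ 472. -374.]; 143 264 277 [ 472. -373.]; 149 265 278 [ 471. -371.]; 155 265 278 [ 471. -369.]; 161 266 279 [ 471. -367.]; 167 267 280 [ 471. -365.]; 173 267 280 [ 471. -364.]; 179 268 281 [ 470. -362.]; 
wrist green [193, 110, 171, 166, 14645] [278.8 182.5] [ 468. -322.    3.]
wrist green [419, 274, 18, 29, 365] [429.  285.2] [ 326. -224.    3.]
wrist red [262, 130, 19, 54, 744] [270.7 156.9] [ 474. -347.   30.]
top green [339, 227, 24, 36, 387] [349.  241.7] [ 495. -261.    3.]
top green [374, 259, 13, 8, 70] [378.8 263.3] [ 434. -346.    3.]
top green [356, 263, 10, 11, 67] [360.9 267.6] [ 421. -294.    3.]
top green [369, 262, 3, 5, 9] [369.7 263.8] [ 432. -320.    3.]
side green [281, 300, 75, 53, 1879] [315.9 330.7] [ 454. -321.    3.]
side red [326, 312, 16, 28, 235] [334.5 326.2] [ 474. -350.   30.]
```

Run:
```python
from h import *
z=np.load('pics/c_wrist.npz'); c,K,T=z['c'],z['K'],z['T']
h=cv2.cvtColor(c,cv2.COLOR_RGB2HSV).astype(int); H,S,V=h[...,0],h[...,1],h[...,2]
m=(((H<8)|(H>172))&(S>150)); m[:125]=0; m[190:]=0; m[:,:255]=0; m[:,:]&=(np.arange(560)<290)
v,u=np.where(m); 
for r in (132,136,140,150,160,170,180): print(r,u[v==r].min(),u[v==r].max(),onz(u[v==r].mean(),r,50,K,T).round(1)[:2])
g=cv2.cvtColor(c,cv2.COLOR_RGB2GRAY); print(g[200:330:6,275].tolist()); print(g[250,190:370:6].tolist())
gg=cv2.GaussianBlur(g,(3,3),0); ci=cv2.HoughCircles(gg,cv2.HOUGH_GRADIENT,1.5,300,param1=80,param2=20,minRadius=38,maxRadius=70); print(ci); 
if ci is not None: print(onz(ci[0,0,0],ci[0,0,1],58,K,T).round(1))
s=np.load('pics/c_side.npz'); print(proj(np.array([470,-358,29.]),s['K'],s['T']))
```

```text
132 264 274 [ 475.  -366.9]
136 262 275 [ 475.4 -364.3]
140 262 275 [ 475.4 -361.6]
150 263 276 [ 474.7 -354.9]
160 264 278 [ 473.7 -348.1]
170 265 279 [ 473.  -341.1]
180 266 280 [ 472.3 -334. ]
[213, 150, 146, 145, 142, 142, 146, 163, 159, 158, 161, 117, 71, 115, 113, 114, 116, 113, 112, 114, 116, 115]
[90, 118, 114, 115, 116, 77, 77, 76, 74, 131, 160, 211, 213, 196, 161, 162, 160, 159, 140, 140, 139, 110, 107, 114, 110, 137, 173, 177, 177, 153]
[[[278.25 225.75  42.05]]]
[ 468.4 -302.7   58. ]
[335.20447057 330.34295845]
```

Request:
send_rows:
  increments:
    - [0, -0.4, 0, 0.5]
    - [0.1, -0.6, 0, 0.6]
    - [0.03, -0.6, 0, 0]
    - [0, 0, 0, 0]
    - [0, 0, -0.5, 0]
    - [0, 0, 0, 0]

```text
clock: 22.22
eef_pos: [471.2, -360.2, 84.4]
ee_rot: [0.739, -0.674, -0.003, 0.0]
force: [0.5, 0.5, -1.3]
width: 93.6
gripper_force: 0.0
```

Request:
send_rows:
  increments:
    - [0.08, -0.05, -0.4, 0]
    - [0, 0, -0.4, 0]
    - [0, 0, -0.4, 0]
    - [0, 0, -0.15, 0]
    - [0, 0, 0, 0]
    - [0, 0, 0, 0]
    - [0, 0, 0, 0]
    - [0, 0, 0, 0]
  gripper: 1
  grip_force: 60

```text
clock: 22.88
eef_pos: [476.2, -363.5, 35.8]
ee_rot: [0.739, -0.674, 0.001, -0.0]
force: [-0.5, 0.1, -0.0]
width: 44.6
gripper_force: 0.0
```

Request:
send_rows:
  increments:
    - [0, 0, 0, 0]
    - [0, 0, 0, 0]
    - [0, 0, 0, 0]
    - [0, 0, 0, 0]
    - [0, 0, 0, 0]
    - [0, 0, 0, 0]
    - [0, 0, 0, 0]
    - [0, 0, 0, 0]

```text
clock: 23.55
eef_pos: [475.8, -363.2, 34.7]
ee_rot: [0.739, -0.674, 0.0, -0.0]
force: [-0.5, 0.5, 0.5]
width: 9.2
gripper_force: 60.0
```

Request:
send_rows:
  increments:
    - [0, 0, 0.2, 0]
    - [0, 0, 0.4, 0]
    - [0, 0, 0.4, 0]
    - [0.2, 0.2, 0.2, -0.3]
    - [0.4, 0.4, 0, -0.4]
    - [0.4, 0.4, 0, -0.4]
    - [0.4, 0.4, 0, 0]
    - [0.1, 0.25, 0, 0]

```text
clock: 24.22
eef_pos: [537.4, -295.9, 83.2]
ee_rot: [0.709, -0.705, 0.0, -0.0]
force: [-0.7, 0.4, -1.3]
width: 9.3
gripper_force: 60.0
```

Request:
send_rows:
  increments:
    - [0, 0, 0, 0]
    - [0, 0, 0, 0]
  grip_force: 6

```text
clock: 24.38
eef_pos: [535.6, -297.1, 82.8]
ee_rot: [0.709, -0.705, -0.0, 0.0]
force: [0.3, 0.1, -0.3]
width: 9.7
gripper_force: 6.0
```

```bash
python3 st.py
cat > cv.py <<'E'
from h import *
# light-grey cup blob + red blob in side view near the tool: report shape
import sys
c,K,T=cap('side'); h=cv2.cvtColor(c,cv2.COLOR_RGB2HSV).astype(int); H,S,V=h[...,0],h[...,1],h[...,2]
p=manip.state()['eef_pos']; q=proj(p,K,T); print('tcp px',q.round(0))
r=(((H<8)|(H>172))&(S>100)).astype(np.uint8); k,l,s,ce=cv2.connectedComponentsWithStats(r)
for i in range(1,k):
    if s[i,4]>10 and np.hypot(*(ce[i]-q))<60: print('red',s[i].tolist(),ce[i].round(0),cv2.minAreaRect(np.argwhere(l==i)[:,::-1].astype(np.float32)))
E
python3 cv.py
```

```text
24.3833 [ 535.6 -297.1   82.8] [ 0.29  0.13 -0.34] [0.061 0.132 0.043] 5.999993607401848 9.694519768108462
blue 0 0 0 0 0
red 1646 234 384
tcp px [346. 278.]
red [338, 271, 13, 21, 123] [346. 283.] ((344.0, 281.0), (20.0, 12.0), 90.0)
```

Request:
send_rows:
  increments:
    - [0, 0.25, 0, 0]
    - [0, 0.25, 0, 0]
    - [0, 0.25, 0, 0]
    - [0, 0.2, 0.05, 0]

```text
clock: 24.82
eef_pos: [535.6, -259.2, 85.1]
ee_rot: [0.709, -0.706, 0.001, 0.001]
force: [-0.8, -8.3, 3.3]
width: 10.2
gripper_force: 6.0
```

```bash
python3 st.py; python3 cv.py
```

```text
24.8167 [ 535.6 -259.2   85.1] [-0.82 -8.34  3.33] [-1.541  0.142  0.008] 5.9992683213204145 10.210181940839753
blue 0 0 0 0 0
red 1665 200 401
tcp px [335. 266.]
red [334, 260, 13, 23, 163] [340. 273.] ((340.0, 271.0), (12.0, 22.0), 0.0)
```

Request:
send_rows:
  increments:
    - [0, 0.1, 0.15, 0]
    - [0, 0.1, 0.15, 0]
    - [0, 0.15, 0.15, 0]
    - [0, 0.15, 0.1, 0]
    - [0, 0.2, 0.1, 0]
    - [0, 0.2, 0, 0]
  grip_force: 5

```text
clock: 25.42
eef_pos: [536.3, -223.1, 112.5]
ee_rot: [0.709, -0.706, 0.001, -0.0]
force: [-0.9, -6.5, 10.4]
width: 9.8
gripper_force: 7.0
```

```bash
python3 st.py; python3 cv.py
```

```text
25.4167 [ 536.3 -223.1  112.5] [-0.9  -6.46 10.36] [-1.336  0.221  0.046] 6.962445778772235 9.75474933499531
blue 0 0 0 0 0
red 1610 177 293
tcp px [326. 246.]
red [327, 238, 17, 25, 197] [335. 249.] ((334.20001220703125, 249.40003967285156), (25.043960571289062, 11.627553939819336), 63.43495178222656)
```

Request:
send_rows:
  increments:
    - [0, -0.3, 0, 0]
    - [0, -0.3, 0, 0]
    - [0, -0.2, -0.1, 0]
    - [0, 0, 0, 0]
  grip_force: 6

```text
clock: 25.85
eef_pos: [535.3, -256.7, 105.4]
ee_rot: [0.708, -0.706, -0.001, 0.0]
force: [0.1, 0.1, -1.3]
width: 9.8
gripper_force: 6.7
```

```bash
python3 st.py
python3 - <<'E'
from h import *
p=manip.state()['eef_pos']
for n in('side','wrist'):
    c,K,T=cap(n); np.savez(f'pics/d_{n}.npz',c=c,K=K,T=T)
c,K,T=[np.load('pics/d_side.npz')[k] for k in 'cKT']
q=proj(p,K,T); u0,v0=map(int,q); print(q)
# coarse ascii of crop: R red, G green, K black, . light(>150), o grey
h=cv2.cvtColor(c,cv2.COLOR_RGB2HSV).astype(int)
for v in range(v0-20,v0+62,3):
    s=''
    for u in range(u0-45,u0+45,2):
        H,S,V=h[v,u]; s+='R' if (H<8 or H>172) and S>120 else 'G' if 45<H<75 and S>100 else '#' if V<45 else '.' if V>165 else 'o' if V>105 else '+'
    print(v,s)
E
```

```text
25.85 [ 535.3 -256.7  105.4] [ 0.13  0.11 -1.32] [0.145 0.113 0.043] 6.690090196207166 9.758291993358208
blue 0 0 0 0 0
red 1605 177 396
[334.58606167 257.36042289]
237 ..ooo+++oooooo....oooooo+#+ooo...........oo..
240 o+#######+ooo++o..oooooo+#+ooo...........oooo
243 ###########++###o.oooooo+#+ooo...........oooo
246 #################+oooooo+#+oooooooooooooooooo
249 #################+oooooo++ooooooooooooooooooo
252 #################+ooooooRRRRooooooooooooooooo
255 +###############+oooooooRRRRRoooooooooooooooo
258 ###############++o..ooooRRRRRRooooooooooooooo
261 ###############+oo....oooooRRRRoooooooooooooo
264 ##############+oooo........oRRRRooooooooo+ooo
267 #############+oooooo........oRRRooooooooooo++
270 #############+ooooooo.......RRRoooooooooooooo
273 #############++oooooo......oRRooooooooooooooo
276 ##############+ooooo.........oooooooooooooooo
279 o+++##########++oooo.........oooooooooooooooo
282 .....o+++++++oooooo........oooooooooooooooooo
285 ......ooooooooooooo........oooooooooooooooooo
288 ............oooooooo......ooooooooooooooooooo
291 .............ooooooooooooooooooooooo.........
294 ..............oooooooooooooooooooo...........
297 ................oo+oooooooooooooooo..........
300 .....GGGGGGGGGGGGGGGG++oooooooooooo..........
303 ..GGGGGGGGGGGGGGGGGGGGGGGoooooooooo..........
306 GGGGGGGGGGGGGGGGGGGGGGGGGGGo.................
309 GGGGGGGGGGGGGGGGGGGGGGGGGGGGG................
312 GGGGGGGGGGGGGGGGGGGGGGGGGGGGGGG..............
315 GGGGGGGGGGGGGGGGGGGGGGGGGGGGGGGG.............
318 GGGGGGGGGGGGGGGGGGGGGGGGGGGGGGGGG............
```

Request:
send_rows:
  increments:
    - [0, 0.4, 0, 0]
    - [0, 0.4, 0, 0]
    - [0, 0.3, 0, 0]
    - [0, 0.3, 0, 0]

```text
clock: 26.33
eef_pos: [535.8, -197.4, 106.8]
ee_rot: [0.709, -0.705, 0.0, -0.0]
force: [0.2, -0.7, -0.9]
width: 9.9
gripper_force: 6.0
```

```bash
cat > asc.py <<'E'
from h import *
s=manip.state(); p=s['eef_pos']; print(s['clock'],p.round(1),s['force'].round(1),s['gripper_force'])
c,K,T=cap('side'); q=proj(p,K,T); u0,v0=map(int,q); print(q.round(0))
h=cv2.cvtColor(c,cv2.COLOR_RGB2HSV).astype(int)
for v in range(v0-14,v0+48,3):
    o=''
    for u in range(u0-40,u0+44,2):
        H,S,V=h[v,u]; o+='R' if (H<8 or H>172) and S>120 else 'G' if 45<H<75 and S>100 else '#' if V<45 else '.' if V>165 else 'o' if V>105 else '+'
    print(v,o)
E
python3 asc.py
```

```text
26.3333 [ 535.8 -197.4  106.8] [ 0.2 -0.7 -0.9] 6.000811597332358
[318. 242.]
227 ooo.............o+ooo+#+ooo..........ooooo
230 ................o+ooo+#+oo...........ooooo
233 ................oooooRRRoo........oooooooo
236 ........oooooooo+ooooRRRRooooooooooooooooo
239 o..ooo++########+ooooRRRRRRooooooooooooooo
242 ooooo+###########+oooRRRRRRRoooooooooooooo
245 oooo+###########+ooooRRooRRRRooooooooooooo
248 oooo+##########+ooo..oooooRRoooooooooooooo
251 oooo+#########+oooo......RRRoooooooooooooo
254 ooooo+#######+ooooo......RRRoooooooooooooo
257 oooo+########+oooo...........ooooooooooooo
260 oo++#########+ooo.........oooooooooooooooo
263 oo+##########++oo.......oooooooooooooooooo
266 oo+###########++oo.....ooooooooooooooooooo
269 oo+#############+oo..ooooooooooooooooooooo
272 ..o+#############+oooooooooooooooooooooooo
275 ...o+#############+oooooooooooooooo...oooo
278 .....o++###########+oooooooooooo..........
281 ........ooo+++++++++oooooo++oooooo........
284 ...............oo+++++++++++++++ooo.......
287 ................oooo++++++++oooo..........
```

Request:
send_rows:
  increments:
    - [0, 0.3, 0, 0]
    - [0, 0.3, 0, 0]
    - [0, 0.3, 0, 0]
    - [0, 0.3, 0, 0]

```text
clock: 26.72
eef_pos: [535.7, -149.9, 106.6]
ee_rot: [0.709, -0.705, -0.0, -0.0]
force: [0.2, -0.2, -1.2]
width: 9.1
gripper_force: 6.0
```

```bash
python3 asc.py
```

```text
26.7167 [ 535.7 -149.9  106.6] [ 0.2 -0.2 -1.2] 5.999983230460089
[306. 231.]
216 ooooooooooooooo+++ooo+#+ooo...............
219 oooooooooooo++++++ooo+R+ooo...............
222 ooooooo+++++ooooo+ooo+RRRRR...............
225 o+++++++ooooo...o+ooo+RRRRRR....oooooooooo
228 ++oooooo........o+ooo+RRRRRRoooooooooooooo
231 ooooooooooooooooooooooRRRoRRRooooooooooooo
234 oooooooooooooooooooooooRRoRRRooooooooooooo
237 oooooooooooooo+++++++oo..oo....ooooooooooo
240 oooooooooooo+######+o.......oo++oooooooooo
243 ooooooooooo+######+o......oooooooooooooooo
246 oooooooooo+#######o......ooooooooooooooooo
249 oooooooooo+######+oooo...ooooooooooooooooo
252 ooooooooooo+#####+ooooo.oooooooooooo.ooooo
255 ooooooooooo++#####+oooo..oooooooo....ooooo
258 oooooooooo+#######++oooo.oooooo......ooooo
261 ooooooooo+##########+++o..ooo.......oooooo
264 ooooo..oo#############+++oo.........o.o.oo
267 ........o+###############++o..............
270 ........o+####################+++oooo.....
273 .........o+###################+++++oooooo.
276 ..........o+################++++++++++ooo.
```

Request:
send_rows:
  increments:
    - [0, 0.2, -0.1, 0]
    - [0, 0.2, -0.1, 0]
    - [0, 0.2, -0.15, 0]
    - [0, 0.1, -0.15, 0]

```text
clock: 27.1
eef_pos: [535.7, -122.3, 85.9]
ee_rot: [0.709, -0.705, -0.0, -0.0]
force: [-0.4, -0.1, 0.6]
width: 8.6
gripper_force: 6.0
```

```bash
python3 asc.py
```

```text
27.1 [ 535.7 -122.3   85.9] [-0.4 -0.1  0.6] 5.9763565950561315
[299. 233.]
218 oooooooooooooooo++ooo+RRRR................
221 oooooooooooo++++++ooo+RRRRR.....oooooooooo
224 oooooo+++++++oooo+ooo+RRRRRRoooooooooooooo
227 o++++++++++oooooo+ooo+RRRRRR.ooooooooooooo
230 ++++++++++++ooooo+ooo+RRRo..oooo..oooooooo
233 ++++++++oooooooooooooooRR.ooooooooo.oooooo
236 +++oooooooooooooooo+oooo.ooooooooooo.ooooo
239 oooooooooooooooo++####+o.oooooooooooo.oooo
242 oooooooooooooo++#####+o........ooooooo.ooo
245 oooooooooooooo+#####+ooo........oooooo.ooo
248 oooooooooooooo+#####+ooo..........ooo..ooo
251 oooooooooooooo+#####+oooo.........ooo.oooo
254 ooooooooooooooo+####+ooooo........o..ooooo
257 oooooooooooooo+######+ooooooo......ooooooo
260 oooooooooooo++########++ooooo+oo++oooooooo
263 oo.......ooo+###########++++++++#+o...oooo
266 ............o#####################+ooooooo
269 ............o#####################++++oooo
272 ............o+###################+++++++oo
275 .............o+#################+++++++++o
278 ....oooooooooooo++############++++++++++oo
```

Request:
send_rows:
  increments:
    - [0, 0.05, -0.1, 0]
    - [0, 0.05, -0.1, 0]
    - [0, 0, -0.1, 0]
    - [0, 0, 0, 0]

```text
clock: 27.48
eef_pos: [535.5, -119.3, 73.7]
ee_rot: [0.709, -0.706, -0.0, 0.0]
force: [1.0, -0.6, -1.5]
width: 9.2
gripper_force: 5.9
```

```bash
python3 asc.py
```

```text
27.4833 [ 535.5 -119.3   73.7] [ 1.  -0.6 -1.5] 5.933513094205409
[298. 236.]
222 ooooooooo+++++++++ooo+RRRR....oooooooooooo
225 ooooo++++++++oooo+ooo+RRRRR.oooooooooooooo
228 +++++++++++oo+ooo+ooo+RRRRRR..oooooooooooo
231 +++++++++++ooooo++ooo+RRRo.oooooo..ooooooo
234 ++++++ooooooooooo+ooo+RR.ooooooooooo.ooooo
237 ++oooooooooooooooo+oo++oooooooooooooo.oooo
240 oooooooooooooooo+###+#+oooooooooooooo..ooo
243 ooooooooooooooo+######+.......oooooooo.ooo
246 oooooooooooooo+######+oo.........ooooo.ooo
249 oooooooooooooo+######+ooo.........ooo..ooo
252 ooooooooooooooo+#####ooooo.........o..oooo
255 ooooooooooooooo++####+oooooo........ooo+++
258 oooooooooooooo+######+oooooooooooooooooooo
261 ooooooo.ooooo+########++ooooooooo+oo..oooo
264 ..........ooo+##########++ooooo++++ooooooo
267 ............o+#############++++###++oooooo
270 ............o+####################++++++oo
273 .............o+###################+++++++o
276 ......ooo.ooooo+################++++++++++
279 .ooooooooooooooooo++##########+++++++++++o
282 ..ooooooooooooooooooooooooooooo++++++++ooo
```

Request:
send_rows:
  increments:
    - [0, 0, 0, 0]
    - [0, 0, 0.4, 0]
    - [0, -0.3, 0.5, 0]
    - [-0.3, -0.6, 0, 0]
    - [-0.4, -0.7, 0, 0]
    - [-0.4, -0.7, 0, 0]
    - [-0.4, -0.6, 0, 0]
    - [-0.2, -0.3, 0, 0]
  grip_force: 40

```text
clock: 28.2
eef_pos: [466.4, -249.5, 111.0]
ee_rot: [0.708, -0.706, 0.0, 0.0]
force: [0.3, -0.3, 0.5]
width: 0.4
gripper_force: 0.0
```

Request:
send_rows:
  increments:
    - [0, 0, -0.4, 0]
    - [0, 0, -0.4, 0]
    - [0, 0, -0.4, 0]
    - [0, 0, -0.3, 0]
    - [0, 0, 0, 0]
    - [0, 0, 0, 0]

```text
clock: 28.7
eef_pos: [467.8, -247.2, 50.7]
ee_rot: [0.709, -0.705, -0.0, 0.0]
force: [-0.4, -0.2, 0.1]
width: 0.7
gripper_force: 0.0
```

```bash
python3 asc.py
```

```text
28.7 [ 467.8 -247.2   50.7] [-0.4 -0.2  0.1] 0.0
[302. 287.]
272 oooooooooo++####+ooooo+ooo#####++ooooooooo
275 oooooooooooo+###+ooooo+oo+##RR+++ooooooooo
278 ooooooooooooo++#+ooooo+oo+##RRRooooooooooo
281 ooooooooooooooooooooooooo+++oRRooooooooooo
284 oooooooooooooooooooooooooooooooooooooooooo
287 ooooooooooooooooooooooooooooooo...oooooooo
290 .oooooooooooooooooooooooooooooo.....oooooo
293 ..oooooooooooooooooooooooooooo....oo.ooooo
296 ....ooooooooooooooooo.oooooooo....oo..oooo
299 .......oooooooooooooo.ooooooo.....oo..oooo
302 ........ooooooooGGGGGo..ooooo.....o..ooooo
305 .........oooooGGGGGGooo.............oGGGo.
308 ..........ooGGGGGGGGoooooo.......ooooGGGGG
311 ...........GGGGGGGGGoooooooooooooooo+GGGGG
314 ..........GGGGGGGGGGoooooo..oooooooo+GGGGG
317 .........oGGGGGGGGGGoooooo...oooooooGGGGGG
320 .........oGGGGGGGGGGGoooooooooooooooGGGGGG
323 .........oGGGGGGGGGGGGoooooooooooooGGGGGGG
326 .ooo.....oGGGGGGGGGGGGGGoooooooooGGGGGGGGG
329 oo..ooo...GGGGGGGGGGGGGGGGGGGGGGGGGGGGGGGG
332 .oooo.....oGGGGGGGGGGGGGGGGGGGGGGGGGGGGGGG
```

Request:
send_rows:
  increments:
    - [0, 0, 0.5, 0]
    - [0, 0, 0.8, 0]
    - [0, 0.5, 0.8, 0]
    - [0, 0.8, 0.6, 0]
    - [0, 1, 0, 0]
    - [0, 1, 0, 0]
    - [0, 1, 0, 0]
    - [0, 1, 0, 0]
  gripper: -1

```text
clock: 29.42
eef_pos: [466.4, -42.2, 160.3]
ee_rot: [0.715, -0.7, -0.001, -0.004]
force: [0.7, -0.2, -0.3]
width: 49.1
gripper_force: 0.0
```

```bash
cat > asc2.py <<'E'
from h import *
import sys
n=sys.argv[1]; u1,u2,v1,v2,st=map(int,sys.argv[2:7])
c,K,T=cap(n); np.savez(f'pics/e_{n}.npz',c=c,K=K,T=T)
h=cv2.cvtColor(c,cv2.COLOR_RGB2HSV).astype(int)
for v in range(v1,v2,st):
    o=''
    for u in range(u1,u2,max(1,st//2)):
        H,S,V=h[v,u]; o+='R' if (H<8 or H>172) and S>120 else 'G' if 45<H<75 and S>100 else 'B' if 100<H<130 and S>130 else '#' if V<45 else '.' if V>175 else 'o' if V>135 else '+' if V>90 else '-'
    print(v,o)
E
python3 asc2.py top 335 395 222 282 2; python3 asc2.py side 275 365 270 355 3; python3 pel.py
```

```text
222 oooooooooooooooooooooooooooooooooooooooooooooooooooooooooooo
224 oooooooooooooooooooooooooooooooooooooooooooooooooooooooooooo
226 oooooooooooooooooooooooo+oGGGGGG+ooooooooooooooooooooooooooo
228 oooo+--+oooooooooo+GGGGGGGGGGGGGGGGGGGGGoooooooooooooooooooo
230 oooo+----+oooo+GGGGGGGGGGGGGGGGGGGGGGGGGGGGooooooooooooooooo
232 oooo++-+--RRRGGGGGGGGGGGGGGGGGGGGGGGGGGGGGGGGG+ooooooooooooo
234 oooooo--RRRRRRR-GGGGGGGGGGGGGGGGGGGGGGGGGGGGGGGGoooooooooooo
236 ooooooooRRRRRRRRRRGGGGG+oo......oGGGGGGGGGGGGGGGGGoooooooooo
238 ooooooooGG-RRRRRRRRR+oo-++++-----+o.oGGGGGGGGGGGGGGooooooooo
240 ooooo++GGGGGGRRRRRRo..........o-----+ooGGGGGGGGGGGGGGooooooo
242 ooooooGGGGGGGGG-R+o.............o-----ooGGGGGGGGGGGGGGoooooo
244 oooo+GGGGGGGGGGG-+................+----ooGGGGGGGGGGGGG+ooooo
246 oooooGGGGGGGGGG--o................o----+.GGGGGGGGGGGGGGooooo
248 oooo+GGGGGGGGGG--+..............ooo----+.GGGGGGGGGGGGGGooooo
250 oooooGGGGGGGGGG--+.............oooo----+.GGGGGGGGGGGGGGGoooo
252 ooooGGGGGGGGGGGG--+........ooooooo+---+.GGGGGGGGGGGGGGGGoooo
254 oooo+GGGGGGGGGGGG--+.+ooooooooooo+---o.GGGGGGGGGGGGGGGGG
[... 3160 characters left out ...]
GGGGGGGGGGGGGGGGGGGGGGGGGGGGGGGGGGGGGGGGGGGGGGGGG+oooooooooooooo
345 ooooooooooooooooooooGGGGGGGGGGGGGGGGGGGGGGGGGGGGGGGGGGGGGGGGGGGGGGGGGGGGoooooooooooooooooo
348 oooooooooooooooooooooooooGGGGGGGGGGGGGGGGGGGGGGGGGGGGGGGGGGGGGGGGGGGoooooooooooooooooooooo
351 ooooooooooooooooooooooooooooooooGGGGGGGGGGGGGGGGGGGGGGGGGGGGGooooooooooooooooooooooooooooo
354 oooooooooooooooooooooooooooooooooooooooooooooooooooooooooooooooooooooooooooooooooooooooooo
top [171, 202, 6, 6, 32] [585. 231.] 49.0
top [173, 211, 17, 13, 94] [552. 209.] 13.0
top [168, 222, 6, 7, 33] [530. 238.] 48.0
top [175, 224, 6, 7, 31] [524. 218.] 36.0
side [244, 165, 7, 9, 24] [575. 222.] 35.0
side [229, 169, 4, 7, 23] [528. 227.] 39.0
```

Run:
```python
from h import *
z=np.load('pics/e_top.npz'); K,T=z['K'],z['T']; s=np.load('pics/e_side.npz')
C=onz(363.8,247,58,K,T); m=onz(364.5,251.5,3,K,T); print('rim',C.round(1),'mat~',m.round(1))
c=z['c']; h=cv2.cvtColor(c,cv2.COLOR_RGB2HSV).astype(int); g=((h[...,0]>45)&(h[...,0]<75)&(h[...,1]>100)); g[:,:330]=0;g[:,400:]=0;g[:215]=0;g[290:]=0
pts=cv2.convexHull(np.argwhere(g)[:,::-1].astype(np.float32)); (x,y),r=cv2.minEnclosingCircle(pts); print('mat',onz(x,y,3,K,T).round(1),r)
# expected side-view silhouette if upright at C
a=np.linspace(0,2*np.pi,60)
for zz,R in((58,33),(3,31)):
    q=np.array([proj(np.array([C[0]+R*np.cos(t),C[1]+R*np.sin(t),zz]),s['K'],s['T']) for t in a]); print(zz,'side u',q[:,0].min().round(1),q[:,0].max().round(1),'v',q[:,1].min().round(1),q[:,1].max().round(1))
    q=np.array([proj(np.array([C[0]+R*np.cos(t),C[1]+R*np.sin(t),zz]),K,T) for t in a]); print(zz,'top u',q[:,0].min().round(1),q[:,0].max().round(1),'v',q[:,1].min().round(1),q[:,1].max().round(1))
# hood: wide points of rim in first top image, heights
z0=np.load('pics/top0.npz')
for zz in(180,196,210): print(zz,onz(143,209,zz,z0['K'],z0['T']).round(0), 'lip',[onz(u,203,zz+85,z0['K'],z0['T']).round(0)[:2].tolist() for u in(127,133)])
```

```text
rim [ 476.3 -292.7   58. ] mat~ [ 467.5 -305.5    3. ]
mat [ 467.4 -306.     3. ] 26.05838394165039
58 side u 301.9 336.2 v 284.9 308.1
58 top u 351.9 375.7 v 235.1 258.9
3 side u 301.7 332.9 v 306.3 328.7
3 top u 349.3 370.7 v 237.7 259.1
180 [559. 289. 180.] lip [[560.0, 305.0], [560.0, 291.0]]
196 [556. 285. 196.] lip [[557.0, 300.0], [557.0, 287.0]]
210 [554. 281. 210.] lip [[555.0, 296.0], [555.0, 283.0]]
```

Request:
send_rows:
  increments:
    - [0.1, 0.2, 0.5, 1]
    - [0.1, 0.2, 0.5, 1]
    - [0.1, 0.2, 0.5, 1]
    - [0.1, 0.2, 0.5, 1]
    - [0.1, 0.2, 0.6, 1]
    - [0.1, 0.2, 0.6, 1]
    - [0.1, 0.2, 0.6, 1]
    - [0.1, 0.2, 0.6, 1]
  gripper: 1
  grip_force: 20

```text
clock: 30.28
eef_pos: [498.7, 18.3, 336.3]
ee_rot: [0.898, -0.441, -0.003, -0.002]
force: [0.2, 0.1, -0.1]
width: 20.8
gripper_force: 0.0
```

Request:
send_rows:
  increments:
    - [0.1, 0.5, 0.1, 1]
    - [0.1, 0.6, 0.1, 1]
    - [0.1, 0.6, 0, 1]
    - [0.1, 0.6, 0, 1]
    - [0.1, 0.6, 0, 1]
    - [0.1, 0.6, 0, 1]
    - [0.1, 0.6, 0, 1]
    - [0.1, 0.6, 0, 1]

```text
clock: 30.95
eef_pos: [531.2, 207.2, 343.1]
ee_rot: [0.991, -0.136, -0.004, -0.001]
force: [0.2, 0.4, 0.3]
width: 0.7
gripper_force: 0.0
```

Request:
send_rows:
  increments:
    - [0.1, 0.6, 0, 1]
    - [0.1, 0.6, 0, 1]
    - [0.1, 0.6, 0, 1]
    - [0.1, 0.6, 0, 1]
    - [0.1, 0.6, 0, 1]
    - [0.1, 0.6, 0, 1]
    - [0, 0.5, 0, 1]
    - [0, 0, 0, 0]

```text
clock: 31.62
eef_pos: [555.2, 372.9, 341.8]
ee_rot: [0.989, 0.145, -0.005, -0.0]
force: [-0.7, 0.4, -0.3]
width: 0.5
gripper_force: 0.0
```

Request:
send_rows:
  increments:
    - [0, 0.5, 0, 0]
    - [0, 0, -0.6, 0]
    - [0, 0, -0.6, 0]
    - [0, 0, -0.6, 0]
    - [0, 0, -0.5, 0]
    - [0, 0, 0, 0]
    - [0, 0, 0, 0]

```text
clock: 32.2
eef_pos: [555.0, 390.0, 250.6]
ee_rot: [0.99, 0.141, -0.005, 0.0]
force: [0.2, 0.1, 0.7]
width: 0.2
gripper_force: 0.0
```

Request:
send_rows:
  increments:
    - [0, -0.4, 0, 0]
    - [0, -0.4, 0, 0]
    - [0, -0.4, 0, 0]
    - [0, -0.4, 0, 0]
    - [0, -0.4, 0, 0]
    - [0, 0, 0, 0]

```text
clock: 32.7
eef_pos: [554.7, 308.2, 251.6]
ee_rot: [0.99, 0.142, -0.004, -0.0]
force: [0.3, -0.4, 0.7]
width: 0.5
gripper_force: 0.0
```

Request:
send_rows:
  increments:
    - [0, -0.4, 0, 0]
    - [0, -0.4, 0, 0]
    - [0, -0.4, 0, 0]
    - [0, -0.4, 0, 0]
    - [0, -0.4, -0.2, 0]
    - [0, -0.4, -0.2, 0]
    - [0, 0, 0, 0]

```text
clock: 33.28
eef_pos: [554.1, 212.1, 232.8]
ee_rot: [0.99, 0.142, -0.005, 0.0]
force: [0.5, 0.3, -0.2]
width: 0.5
gripper_force: 0.0
```

```bash
python3 asc2.py side 185 290 85 200 4
```

```text
85 ooooooooooo+++++++-########-----########---+++ooooooo
89 oooooooooooooooooo+-######----##-++++++++++-+oooooooo
93 oooooooooooooooooooooo++---------++-+++++++++oooooooo
97 oooooooooooooooooooooooo++++++++o+++++++++++ooooooooo
101 oooooooooooooooooooooooo++-+++++o+++ooooooooooooooooo
105 oooooooooooooooooooooooo++-+++++ooooooooooooooooooooo
109 oooooooooooooooooooooooo++-++++oooooooooooooooooooooo
113 oooooooo++oooooooooooooo++-++++oooooooooooooooooRRooo
117 +++++++++++++oooooooooooo+-++++oooooooooooRRRoooRRo..
121 ++++++++++++++ooooooooooo+-++++oooooooooooo+oooooooo+
125 ++++++oooooooooooooooooooooooooooooooooooooo+o+RRRo..
129 ooooooooooooooooooooooooooooo++++++--+++BBoo+oooooooo
133 oooooooooooooo+++oooooooooo+--------+++++BBBBo++oooo+
137 ooooooooooooo+++++++ooooooo++++++++++++++++BBBBoo++oo
141 oooooooooooo++++++++oooo+++--+++++++++++B++++BBBBBoo+
145 oooooooooooo+++++++++-++ooo+ooo+++++++oo+BBB++++BBBBB
149 ooooooooooooo+++++++oooooooooooooooooooooo+BBBB++++BB
153 oooooooooooooo++++++++++++ooooooooooooooooooo+BBBB+++
157 oooooooooooooooooo.o+++++++oo+oooooooooooooooooo+BBBB
161 ooooooooooooooooo++++----+++++++++----++oooooooooooBB
165 ooooooooooooooo.o----++++++++++B++++++----+oooooooooo
169 oooooo.........o---+++BB++BBB+BB+++++++----++++++++++
173 +++ooo.........o----++BB+++BBBB++++++++--++-+++++++++
177 oooooo+o.......+-------+++++B+++++++++++----+o+++++++
181 oooooo++oo.oooo+---------------++++--------+.....o+++
185 oooooo+++++++ooo+------------------------+o........o+
189 oooooooo+++++++ooo+++----------------+o.........o+...
193 oooooooo+++++++++ooooooo++++o...........oo+.......+o.
197 oooooooooo++++++++oooooooo......oo++GGGGGGG++o.......
```

Request:
send_rows:
  increments:
    - [0, -0.35, -0.25, 0]
    - [0, -0.35, -0.25, 0]
    - [0, -0.3, -0.3, 0]
    - [0, -0.3, -0.3, 0]
    - [0, -0.2, -0.3, 0]
    - [0, 0, -0.3, 0]
    - [0, 0, 0, 0]

```text
clock: 33.92
eef_pos: [553.5, 154.6, 163.3]
ee_rot: [0.99, 0.142, -0.006, 0.0]
force: [-0.4, 0.1, -0.5]
width: 0.2
gripper_force: 0.0
```

Request:
send_rows:
  increments:
    - [0, 0, -0.15, 0]
    - [0, 0, -0.15, 0]
    - [0, 0, -0.1, 0]
    - [0, 0, 0, 0]

```text
clock: 34.25
eef_pos: [554.1, 155.6, 149.7]
ee_rot: [0.99, 0.143, -0.005, -0.0]
force: [0.4, -0.1, 1.0]
width: 0.3
gripper_force: 0.0
```

Request:
send_rows:
  increments:
    - [0, 0, -0.08, 0]
    - [0, 0, 0, 0]

```text
clock: 34.42
eef_pos: [554.6, 155.6, 148.3]
ee_rot: [0.99, 0.143, -0.004, -0.0]
force: [-0.5, -0.2, 2.8]
width: 0.8
gripper_force: 1.4
```

Request:
send_rows:
  increments:
    - [0, 0, -0.05, 0]
    - [0, 0, -0.05, 0]
    - [0, 0, 0, 0]

```text
clock: 34.67
eef_pos: [554.9, 155.6, 147.9]
ee_rot: [0.99, 0.143, -0.002, -0.0]
force: [-14.9, -3.8, 37.3]
width: 0.6
gripper_force: 18.5
```

Request:
send_rows:
  increments:
    - [0, 0, 0.3, 0]
    - [0, 0, 0.6, 0]
    - [0, 0, 0.8, 0]
    - [0, 0, 0.8, 0]
    - [0, 0.5, 0.8, 0]
    - [0, 1, 0.5, 0]
    - [0, 1, 0, 0]
    - [0, 0, 0, 0]

```text
clock: 35.33
eef_pos: [554.1, 257.7, 295.2]
ee_rot: [0.99, 0.144, -0.003, -0.001]
force: [-0.6, -0.2, -1.0]
width: 0.5
gripper_force: 0.0
```

```bash
python3 asc2.py side 185 290 125 200 4; python3 asc2.py side 295 345 270 335 5
python3 - <<'E'
from h import *
s=np.load('pics/e_side.npz'); a=np.linspace(0,2*np.pi,60)
q=np.array([proj(np.array([553+70*np.cos(t),195.5+70*np.sin(t),148]),s['K'],s['T']) for t in a]); print('top face shut: u',q[:,0].min().round(),q[:,0].max().round(),'v',q[:,1].min().round(),q[:,1].max().round())
print(proj(np.array([552,94,113.]),s['K'],s['T']).round(),'lip')
E
```

```text
125 ++++++oooooooooooooooooooooooooooooooooooooo+o+RRRo.o
129 oooooooooooooooooooooooooooooooooooooooBBBo++oo+o+ooo
133 ooooooooooooooooooooooooooooooooooooooo+BBBBoo++oooo+
137 ooooooooooooooooooooooooooooooooooooooooo++BBBBo+++oo
141 oooooooooooooooooooooooooooooooooooooooBB++++BBBBBoo+
145 oooooooooooooooooooooooo+++++++++oooooo++BBB++++BBBBB
149 oooooooooooooooooooo++++++++++++++++++++oo+BBBB++++BB
153 ooooooooooooooooooooooooo+++++++++++oo....ooo+BBBB+++
157 ooooooooooooooo+++ooooooooo+++o...........oooooo+BBBB
161 ooooooooooooooo+++++ooo+++oo...........oooo++++++++BB
165 ooooooooooooooo+++++++++o.............oooo+++++++++++
169 ooooooo........o++++++++o..........ooo+++++-+++++++++
173 +++ooo.......oo++++++++++ooooooo++++++++++--+++++++++
177 oooooo+o.oooooo+---++++++ooooo++++++++++----++o++++++
181 oooooo++++++ooo+--------++++++++-----------++o...o+++
185 oooooo++++++++oo+-------------------------o........o+
189 oooooooo++++++++oo++------------------+++++.....o+...
193 oooooooo+--++++++oooooooo..........o++o++++......o+o.
197 oooooooooo+-+++++++oo..........ooo++GGGGGGG++o.......
270 ###############-ooooooooo
275 ############RR+oooooooooo
280 ---#####--++RRRoooooooooo
285 oooooooooooo..ooooooooooo
290 oooooo++++ooooooooooooooo
295 ooooo++++oooooooo+++ooooo
300 ooGG+o+++oooooooo++oooooo
305 GGGG+++oooooooooooo++GGGo
310 GGGG++++++++++++++++GGGGG
315 GGGG+++++oo++++++++-GGGGG
320 GGGGG++++++++++++++GGGGGG
325 GGGGGGG++++++++++GGGGGGGG
330 GGGGGGGGGGGGGGGGGGGGGGGGG
top face shut: u 217.0 269.0 v 144.0 165.0
[260. 181.] lip
```

```bash
python3 -c "
from workcell import manip
print(manip.job_done())"
```

```text
the job is handed in; nothing more can be done
None
```

I handed the job in at about 35 s, and the hand-in call returned no verdict. All six pellets looked to be in the pan before the hood came down (three as one merged blob, identified by its area). The cup stands upright and free about 16 mm from the mat's centre, though only because it slipped from the grip on the way there and landed upright. The hood was pressed to a hard stop at 37 N and looks shut. I saw no contact with the bystanders but did not re-measure them.

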